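# Hang the drilling jig on the jig tree

## Task

Turn the jig tree (there is a knob on top) until its empty arm points squarely out over the front edge of the base plate, then take the drilling jig that stands on the bench and hang it by its slot on that arm, pushed fully home against the stop collar. Let the rod take its weight before you let go: do not drop it on the rod or force it, and leave the patterns already hanging and the other things on the bench alone.

Things in the scene. Friction and masses are not known exactly. Their poses are not given: they have to be found in the camera images.
- stand: Base of the jig tree, screwed to the bench: a grey square steel plate 200 x 200 x 12 mm with a dark bearing in the middle. Origin: middle of its underside, on the mast's vertical axis. Its -x axis points to its front edge (the side towards the robot), z up. The mast turns in it either way without end stops, against a steady friction of about 0.12 N m, and stays where it is left.
- tree: What turns with the mast: an upright 22 mm aluminium tube with four level arms 90 degrees apart and a knob on top. Origin on the axis at bench level; -x is the direction of the empty arm, z up. Three arms carry patterns hung 106 mm from the axis (bottoms down to 75 mm, tops up to 280 mm above the bench); only one is empty. Never press jig and tree together with more than 25 N.
- knob_c (a point): Middle of the round dark wooden knob on top of the mast, 315 mm above the bench: 44 mm in diameter, straight grip part 304 to 326 mm above the bench, top at 337 mm, neck 28 mm wide at 296 mm. Turns with the tree.
- collar_foot (a point): Point at bench level straight below the outer face of the empty arm's stop collar, 100 mm from the axis. The collar is 24 mm in diameter; the arm's steel rod, 8 mm in diameter, level and stiff, runs on outward to a 12 mm ball end centred 150 mm from the axis. Arms are clamped by hand: the rod axis lies 195 to 235 mm above the bench, where exactly is NOT reported and must be seen or felt.
- jig_c (a point): The loose drilling jig (0.2 to 0.3 kg), standing upright on the bench: plywood plate 12 mm thick (x), 80 wide (y), 180 high (z); wooden fence 30 mm deep, 18 high along the foot of its front (-x) face; row of steel bushes. This point: middle of the plate, 90 mm above its foot. Hung home it is 106 mm from the mast's axis and 40 mm below the rod's axis.
- jig_slot (a point): Centre of the jig's long slot, by which it hangs, 104 mm above its foot. The slot goes right through the plate (along x): 20 mm wide, 60 mm high (74 to 134 mm above the foot), top corners cut by 6 mm at 45 degrees. The solid wood above it, 46 mm high and 12 mm thick, is the place to grip. Axes as the jig's.
- splat_pattern: Bystander: wooden back-splat pattern hung on one arm (origin: the point of the rod where it hangs); swings freely.
- ring_pattern: Bystander: wooden ring pattern, 104 mm in diameter, hung on the arm opposite the empty one (origin: the point of the rod where it hangs).
- narrow_jig: Bystander: narrow plywood jig 50 mm wide hung on one arm (origin: the point of the rod where it hangs).
- peg_jar_c (a point): Bystander: white jar of wooden pegs, 76 mm in diameter, 85 mm high (pegs to 113 mm); this point is its centre.
- tin_c (a point): Bystander: open tin of pegs, 130 x 180 x 50 mm, its lid standing up at its +x side to 165 mm; this point is half-way up.
- knob_weight_c (a point): Bystander: turned wooden hold-down weight, 60 mm in diameter, 94 mm high; this point is half-way up.
Mind the look-alikes: they are no part of the job. Of the things that look like the part that bears jig_c, take the one that is nearest to the robot's base at the start.

How it is judged:
By the outcome, as a careful person would: the job done as asked, in the order asked, and still so for the second after the job is handed in, with the robot touching nothing.
It also fails if it takes over 67 s, if anything falls off the work surface, if the arm or the gripper's body presses on something with over 40 N, if the wrist force passes 120 N, or if a joint passes its speed limit or range.

## Robot

A 6-joint arm with a two-finger parallel gripper is mounted at the origin on the work surface. World frame = base frame: x ahead of the robot, y to its left, z up, the work surface at z = 0. Lengths are in mm, angles in degrees, forces in N, time in s.
With the tool pointing down it reaches from about 300 to 850 mm from the base axis. Payload 4.2 kg.
Tool frame: the origin (TCP) lies midway between the tips of the shut fingers; the grasp point (between the pads) lies 19 mm behind it; x points along the fingers, z is the direction in which the jaws open and shut, and the axes are right-handed (so a half turn about x gives the same grasp; the last joint's range is limited). The gripper opens to 91 mm and grips with 3 to 60 N. Pads are 32 mm wide; open, the fingers measure 118 mm over their backs; the gripper's body (76 mm by 178 mm) begins 60 mm behind the grasp point.
Start: joints at [-73.052, 18.312, 89.639, -0, 72.044, -1.146], TCP at [178.585, -546.581, 213.976] pointing down, gripper open.
Joint ranges: [-177.97, 177.97], [-48.28, 115.42], [12.27, 149.76], [-77.06, 257.06], [2.81, 150.46], [-146.56, 146.56]. Speed limits (degrees/s): [147.25, 147.25, 180, 180, 180, 180].

## Interface

Orientations are given as [roll, pitch, yaw] about the fixed x, y, z axes, in that order (R = Rz(yaw) Ry(pitch) Rx(roll)).
In Python, from workcell import env gives the robot as it stands.
- The arm moves only by the tool send_rows, never from a script. Its argument "commands" is a list that holds one entry, the list of rows, each a list of 6 numbers: the shift along the tool's x, y, z normalised to -1 to 1, where 1 is 0.1 m, then the turn, a rotation vector about the tool's x, y, z normalised to -1 to 1, where 1 is 2 pi rad. In form: [[[x, y, z, wx, wy, wz], ...]]. A call has 1 to 20 rows; each row is the pose to reach, as a shift and turn from the pose commanded when the call began, along the tool's axes at that moment, turning the shorter way round; what a row does not reach only later rows make up. A row lasts 1/8 s, in which the tool goes at most 62.5 mm and 10.7 degrees, less where a joint would pass 70% of its speed; a pose out of reach is approached as far as the arm can. A call with a number of a shift or a turn outside -1 to 1 is refused whole. A call with a gripper value outside its range is refused whole. "jaw" is the closure, from -1 (fully open) to 1 (shut), so that 0 is half open, set as the call begins (left out, the last holds). The fingers move at their own pace and stop on an object; "force" is the grip in N (left out, the last holds). Time passes only in rows, so rows that repeat a pose let the fingers close. It gives the time, the measured TCP pose, the force and the opening at its end, in the units of the state.
- env.state(): the state, without advancing time (a new reading comes with each control period).
- env.grab_frame(name): name is "side" or "top" or "wrist"; returns (picture, depth): 400x640x3 uint8, red, green, blue; 400x640 float32, mm along the optical axis (not along the pixel's ray), 0 where there is no reading.
- env.get_calibration(name): a dict with "mtx" (3x3 intrinsics, pixels), "camera_from_world" (4x4, takes a point from world to camera coordinates). Camera axes: x right, y up, looking along -z (the intrinsics and any distortion apply to the point x, -y, -z); pixel columns grow to the right and rows downward; lengths in mm; the calibration is good to about 2 mm. The wrist camera is an equidistant fisheye: a pixel r from the principal point sees the ray r / f radians off the axis. A picture is of the moment at which its call begins: read the wrist's pose just before it. get_calibration takes no time and is no camera call; for the wrist camera it gives the pose at the moment of the call.
- env.job_done(): hands the job in, once; it reports no verdict.
The state is a dict: "time_s": time; "qpos": joint angles; "qvel": joint speeds; "effort": joint torques, N m; "ee_pos": TCP position; "ee_rot": TCP orientation; "force": force on the tool from outside, world axes, zero at the start; "torque": the same for the moment, N m; "gripper_width": finger opening in mm.
Only numpy, scipy, OpenCV 4.12 (cv2) and the standard library are available. Lean on these libraries where they do the work, as an engineer would, in place of code of your own. Each camera call takes 0.05 s, during which the arm holds its last target.

## Working session

There is one attempt and no reset: what is moved stays moved. The work goes in short steps, Python scripts to look and compute and a tool call to move; the robot and the scene stay as the last step left them, time stands still between calls to the robot, and variables do not carry over. Pictures are saved under pics/ and viewed, and the job is handed in when it is done.

Besides the shell and the picture viewer there is one more tool, called after "Emit:" as a command line: name --argument value ..., lists and objects as JSON in quotes. send_rows: Moves the arm, as the interface text tells. Its arguments: {"type":"object","properties":{"commands":{"type":"array","items":{"type":"array","items":{"type":"array","items":{"type":"number","minimum":-1,"maximum":1}}}},"jaw":{"type":"number"},"force":{"type":"number"}},"required":["commands"]}

```bash
ls; mkdir -p pics
cat > h.py <<'E'
import numpy as np, cv2
from workcell import env
def save(n,img): cv2.imwrite('pics/'+n,cv2.cvtColor(img,cv2.COLOR_RGB2BGR))
E
python3 - <<'E'
from h import *
print(env.state())
for n in ['side','top','wrist']:
    c=env.get_calibration(n); print(n,c)
    p,d=env.grab_frame(n); save(n+'0.png',p); np.savez(f'{n}0.npz',p=p,d=d,K=c['mtx'],T=c['camera_from_world'])
E
```

```text
pics
{'time_s': 0.0, 'qpos': array([-7.30523713e+01,  1.83517769e+01,  8.97057579e+01, -4.23027357e-04,
        7.20435997e+01, -1.14702762e+00]), 'qvel': array([ 0.01564319, -0.04943388, -0.00025247, -0.0992277 , -0.02574674,
       -0.00117211]), 'effort': array([ 1.03696737e-03, -4.12463272e+01, -2.31972921e+01,  7.28880661e-02,
        4.58789896e-02, -1.50251726e-04]), 'ee_pos': array([ 178.43026848, -546.08941865,  213.12330994]), 'ee_rot': array([179.08082501,  89.89886469, 107.17561214]), 'force': array([-0.2096803 ,  0.561587  ,  0.48874439]), 'torque': array([ 0.02425792, -0.00045735, -0.04345389]), 'gripper_width': 91.17717714170685}
side {'mtx': array([[441.01170197,   0.        , 317.13285684],
       [  0.        , 441.01170197, 201.01231375],
       [  0.        ,   0.        ,   1.        ]]), 'camera_from_world': array([[ 9.76780296e-01, -2.13454033e-01, -1.83746897e-02,
        -5.55760437e+02],
       [ 1.66693083e-01,  7.03310461e-01,  6.91062813e-01,
        -1.90031664e+02],
       [-1.34587033e-01, -6.78079473e-01,  7.22561111e-01,
        -1.64853482e+03],
   
[... 445 characters left out ...]
    [-9.18773572e-02, -7.31649247e-03,  9.95743451e-01,
        -1.41549981e+03],
       [ 0.00000000e+00,  0.00000000e+00,  0.00000000e+00,
         1.00000000e+00]])}
wrist {'mtx': array([[309.70691629,   0.        , 318.02271522],
       [  0.        , 309.70691629, 194.79946826],
       [  0.        ,   0.        ,   1.        ]]), 'camera_from_world': array([[ 3.10088308e-01, -9.50707597e-01, -5.53451227e-04,
        -5.74502988e+02],
       [ 9.10165631e-01,  2.97032993e-01, -2.88738505e-01,
         3.31696224e+01],
       [ 2.74670284e-01,  8.90307023e-02,  9.57407838e-01,
        -3.91873459e+02],
       [ 0.00000000e+00,  0.00000000e+00,  0.00000000e+00,
         1.00000000e+00]])}
```

View pics/side0.png

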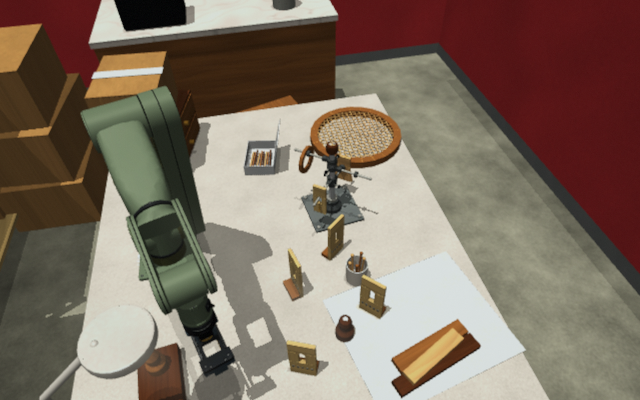

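View pics/top0.png

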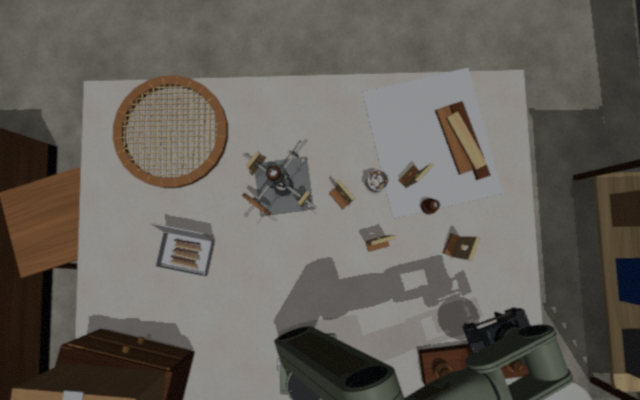

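View pics/wrist0.png

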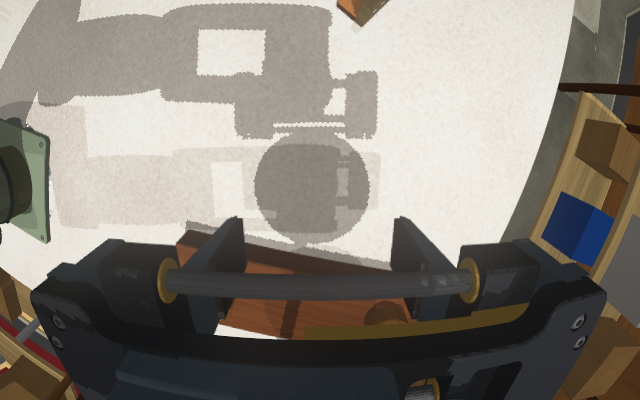

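```bash
cat >> h.py <<'E'
def load(n): 
    z=np.load(n); return z['p'],z['d'],z['K'],z['T']
def cloud(d,K,T):
    v,u=np.mgrid[:d.shape[0],:d.shape[1]]
    c=np.stack([(u-K[0,2])/K[0,0]*d,-(v-K[1,2])/K[1,1]*d,-d],-1)
    return (c-T[:3,3])@T[:3,:3]
def ray(px,K,T,z):
    c=np.array([(px[0]-K[0,2])/K[0,0],-(px[1]-K[1,2])/K[1,1],-1.])
    o=-T[:3,:3].T@T[:3,3]; w=T[:3,:3].T@c
    return o+w*(z-o[2])/w[2]
def proj(P,K,T):
    c=np.asarray(P)@T[:3,:3].T+T[:3,3]
    return np.stack([K[0,0]*c[...,0]/-c[...,2]+K[0,2],K[1,1]*c[...,1]/c[...,2]+K[1,2]],-1)
E
python3 - <<'E'
from h import *
p,d,K,T=load('side0.npz'); pt,dt,Kt,Tt=load('top0.npz')
W=cloud(d,K,T); Wt=cloud(dt,Kt,Tt)
save('s_crop.png',cv2.resize(p[130:390,230:430],None,fx=3,fy=2.3*1,interpolation=cv2.INTER_CUBIC)[:598,:600] if 0 else cv2.resize(p[180:380,250:430],None,fx=3,fy=3,interpolation=cv2.INTER_CUBIC))
save('s_tree.png',cv2.resize(p[130:240,270:400],None,fx=5,fy=5,interpolation=cv2.INTER_CUBIC))
save('t_tree.png',cv2.resize(pt[125:225,230:360],None,fx=6,fy=6,interpolation=cv2.INTER_CUBIC))
save('t_jigs.png',cv2.resize(pt[150:270,320:490],None,fx=4.6,fy=4.6,interpolation=cv2.INTER_CUBIC))
for WW,nm in((W,'side'),(Wt,'top')):
    m=((WW[...,2]>25)&(WW[...,2]<400)&(WW[...,0]>250)&(WW[...,0]<1000)&(WW[...,1]<400)&(WW[...,1]>-650)).astype(np.uint8)
    n,l,s,c=cv2.connectedComponentsWithStats(m)
    for i in range(1,n):
        if s[i,4]>40:
            q=WW[l==i]; print(nm,s[i],c[i].round(),q.min(0).round(),q.max(0).round(),np.median(q,0).round())
E
```

```text
side [244 134  35  38 186] [263. 163.] [323. 324.  25.] [489. 398. 168.] [412. 344.  41.]
side [ 294  142  101   73 2317] [337. 172.] [521. -51.  25.] [1000.  399.  337.] [648.  84. 166.]
side [328 215  17  42 493] [336. 235.] [ 571. -182.   25.] [ 642. -120.  184.] [ 603. -156.  113.]
side [288 249  16  45 380] [295. 271.] [ 424. -306.   25.] [ 455. -226.  184.] [ 439. -278.  123.]
side [ 346  252   41   63 1197] [366. 284.] [ 611. -443.   25.] [ 691. -229.  183.] [ 653. -392.   81.]
side [336 315  19  24 311] [345. 328.] [ 527. -495.   25.] [ 587. -437.   98.] [ 553. -476.   47.]
side [ 403  329   61   49 1027] [435. 354.] [ 687. -650.   25.] [ 902. -538.   46.] [ 799. -606.   37.]
side [287 341  30  32 739] [302. 356.] [ 367. -578.   25.] [ 444. -536.  183.] [ 405. -560.  121.]
top [ 195   93   33   87 1369] [211. 134.] [673. 284.  25.] [999. 400.  45.] [844. 341.  33.]
top [447 111  35  60 780] [465. 139.] [ 684. -650.   25.] [ 908. -532.   49.] [ 797. -598.   38.]
top [ 242  139   75   78 1376] [274. 181.] [521. -44.  26.] [767. 201. 341.] [631.  86. 220.]
top [405 163  29  24 192] [419. 175.] [ 626. -432.   26.] [ 689. -370.  186.] [ 652. -394.  160.]
top [366 170  23  22 242] [378. 180.] [ 611. -300.   25.] [ 684. -227.  116.] [ 647. -266.   76.]
top [335 180  20  24 198] [344. 192.] [ 570. -170.   27.] [ 637. -113.  189.] [ 603. -140.  166.]
top [422 198  19  16 214] [430. 206.] [ 529. -483.   27.] [ 584. -429.   99.] [ 554. -448.   48.]
top [183 229  31  48 258] [201. 246.] [320. 331.  25.] [488. 400. 174.] [453. 357.  61.]
top [366 235  30  10 158] [381. 239.] [ 424. -299.   26.] [ 453. -219.  186.] [ 440. -255.  177.]
top [453 236  27  25 453] [466. 248.] [ 366. -570.   25.] [ 444. -530.  186.] [ 405. -548.  128.]
```

```bash
ls pics
```

```text
s_crop.png
s_tree.png
side0.png
t_jigs.png
t_tree.png
top0.png
wrist0.png
```

View pics/s_crop.png

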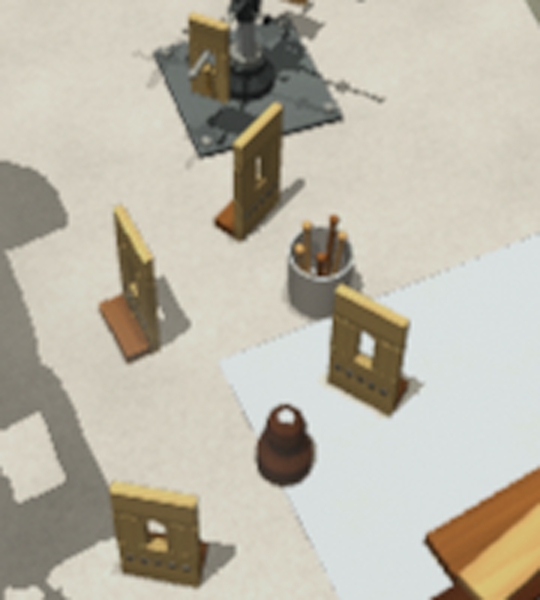

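View pics/s_tree.png

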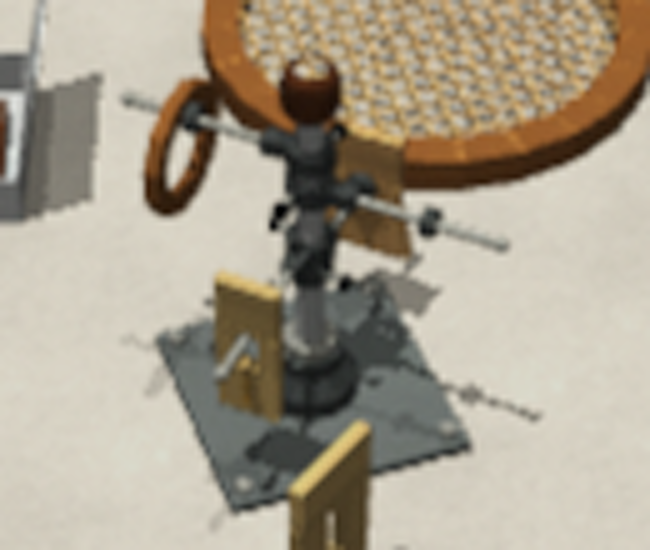

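View pics/t_tree.png

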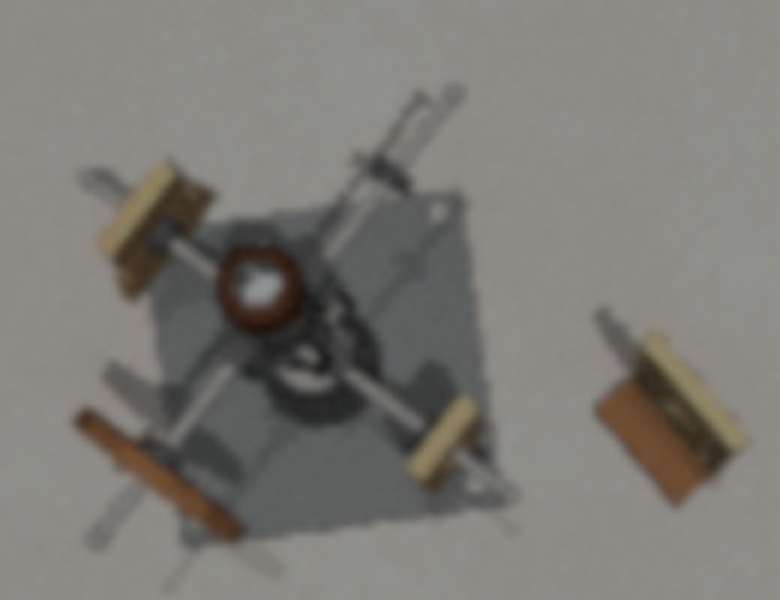

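View pics/t_jigs.png

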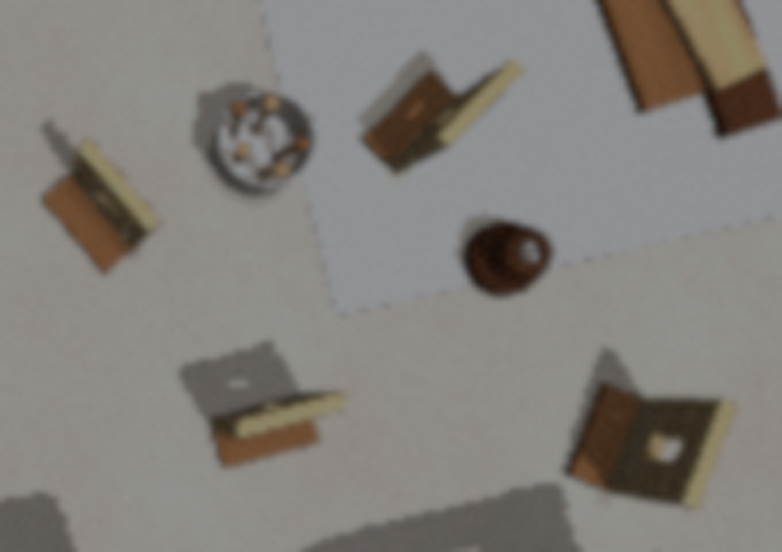

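Run:
```python
from h import *
from scipy.spatial.transform import Rotation as R
s=env.state()
M=R.from_euler('xyz',s['ee_rot'],degrees=True).as_matrix();print(M.round(2))
T=env.get_calibration('wrist')['camera_from_world']; o=-T[:3,:3].T@T[:3,3]; print('cam in tool',M.T@(o-s['ee_pos']))
for n in('side','top'):
    p,d,K,T=load(n+'0.npz'); W=cloud(d,K,T); x,y,z=W[...,0],W[...,1],W[...,2]
    hsv=cv2.cvtColor(p,cv2.COLOR_RGB2HSV)
    # jig A
    m=(x>410)&(x<470)&(y>-315)&(y<-205)&(z>30)&(z<200)
    q=W[m]; print(n,'jigA',len(q))
    # plate plane fit near-vertical: PCA
    t=q[q[:,2]>150]; c,_,v=cv2.PCACompute2(t[:,:2].astype(np.float32),None); print(c,_,np.degrees(np.arctan2(_[0,1],_[0,0])),t.min(0),t.max(0))
    # knob
    m=(z>300)&(z<345)&(abs(x-630)<80)&(abs(y-70)<80); q=W[m]; print('knob',len(q),q.mean(0),q.min(0),q.max(0))
    # stand plate
    m=((abs(z-12)<7)&(abs(x-630)<170)&(abs(y-70)<170)&(p.max(-1)<130)).astype(np.uint8)
    cs,_=cv2.findContours(m,cv2.RETR_EXTERNAL,cv2.CHAIN_APPROX_NONE); c=max(cs,key=cv2.contourArea); r=cv2.minAreaRect(c)
    h=cv2.convexHull(c); ap=cv2.approxPolyN(h,4)[0] if hasattr(cv2,'approxPolyN') else cv2.boxPoints(r)
    print('plate',ap.tolist()); C=np.array([ray(a,K,T,12) for a in ap]); print(C.round(1), C.mean(0)); E=np.roll(C,-1,0)-C; print(np.hypot(E[:,0],E[:,1]),np.degrees(np.arctan2(E[:,1],E[:,0])))
```

```text
[[-0.    0.95  0.31]
 [ 0.    0.31 -0.95]
 [-1.    0.   -0.  ]]
cam in tool [-1.71229139e+02  8.10967941e+01 -6.16983330e-02]
side jigA 367
[[ 439.53577 -271.28967]] [[-0.2561542  0.966636 ]
 [ 0.966636   0.2561542]] 104.84199 [ 424.56939279 -305.68421571  150.04894344] [ 454.8167683  -226.13939427  183.52534443]
knob 121 [641.73943061  60.58373708 321.5295103 ] [622.88174114  48.97950982 300.16313448] [664.4777309   86.27343486 337.43544102]
plate [[364, 219], [316, 232], [300, 197], [346, 186]]
[[752.7 -20.2  12. ]
 [555.6 -41.8  12. ]
 [531.  156.1  12. ]
 [731.8 174.8  12. ]] [642.80879298  67.23269084  12.        ]
[198.27479578 199.33872354 201.68706753 196.126797  ] [-173.75239427   97.09169713    5.34111378  -83.88398528]
top jigA 157
[[ 438.85382 -258.40396]] [[-0.24829952  0.96868336]
 [ 0.96868336  0.24829952]] 104.3769 [ 424.99587669 -298.63945542  152.51761374] [ 452.93987665 -219.93331304  186.07901244]
knob 136 [639.95611775  75.5507143  330.43632266] [621.09953043  56.33853049 300.25009365] [662.24832283  98.12443173 341.04071109]
plate [[315, 208], [271, 215], [258, 201], [275, 179]]
[[557.9 -38.1  12. ]
 [535.7 125.1  12. ]
 [588.7 172.8  12. ]
 [669.6 108.7  12. ]] [587.95985248  92.10438889  12.        ]
[164.7225928   71.34184723 103.21826721 184.44243787] [  97.75550384   41.95370209  -38.41683159 -127.27261927]
```

Run:
```python
from h import *
_,d1,K1,T1=load('side0.npz');_,d2,K2,T2=load('top0.npz')
def tri(a,b):
    rs=[]
    for px,K,T in((a,K1,T1),(b,K2,T2)):
        P0=ray(px,K,T,0);P1=ray(px,K,T,400); rs.append((P0,(P1-P0)/np.linalg.norm(P1-P0)))
    (p,u),(q,v)=rs; A=np.stack([u,-v],1); t=np.linalg.lstsq(A,q-p,rcond=None)[0]
    a,b=p+t[0]*u,q+t[1]*v; return (a+b)/2,np.linalg.norm(a-b)
print('ball',tri((270+505/5,130+245/5),(230+455/6,125+93/6)))
print('collar',tri((270+430/5,130+221/5),(230+385/6,125+170/6)))
print('knob top',tri((270+310/5,130+85/5),(230+262/6,125+288/6)))
print('splat outer end?')
W=cloud(d1,K1,T1);print(W[174,362:373].round());
```

```text
ball (array([764.6561101 , -16.48509524, 220.65338862]), np.float64(5.062064001314842))
collar (array([721.94848403,  22.14515709, 219.10450268]), np.float64(1.1214398241519448))
knob top (array([644.50152723,  77.26823913, 316.84028199]), np.float64(2.20625664534994))
splat outer end?
[[824. 248.  -5.]
 [825. 238.   3.]
 [833. 248.  -7.]
 [837. 244.  -4.]
 [839. 237.   2.]
 [845. 242.  -4.]
 [849. 240.  -3.]
 [853. 238.  -2.]
 [860. 244. -10.]
 [865. 245. -11.]
 [866. 236.  -3.]]
```

```bash
cat >> h.py <<'E'
import json
def row(cur,tgt):
    # cur,tgt: x,y,z,phi(deg) tool down
    x0,y0,z0,f0=cur; f=np.radians(f0); d=np.array(tgt[:3])-np.array(cur[:3])
    yv=np.array([np.cos(f),np.sin(f)]); zv=np.array([np.sin(f),-np.cos(f)])
    return [round(float(v),4) for v in (-d[2]/100, d[:2]@yv/100, d[:2]@zv/100, -(tgt[3]-f0)/360,0,0)]
def cmd(cur,r):
    # resulting pose of a row
    x0,y0,z0,f0=cur; f=np.radians(f0)
    yv=np.array([np.cos(f),np.sin(f)]); zv=np.array([np.sin(f),-np.cos(f)])
    p=np.array([x0,y0])+100*(r[1]*yv+r[2]*zv)
    return [p[0],p[1],z0-100*r[0],f0-360*r[3]]
def phi(s):
    from scipy.spatial.transform import Rotation as R
    M=R.from_euler('xyz',s['ee_rot'],degrees=True).as_matrix(); return np.degrees(np.arctan2(M[1,1],M[0,1])), M[:,0]
E
python3 - <<'E'
from h import *
c=[178.585,-546.581,213.976,18.094]
print(phi(env.state()))
print(row(c,[178.585,-546.581,400,18.094]))
print(row(c,[411,-239,420,90])); print(row(c,[643,68,420,165]))
E
```

```text
(np.float64(18.093566269253913), array([-3.63456077e-04,  1.27318799e-03, -9.99999123e-01]))
[-1.8602, 0.0, 0.0, -0.0, 0.0, 0.0]
[-2.0602, 3.1645, -2.2019, -0.1997, 0.0, 0.0]
[-2.0602, 6.3232, -4.3995, -0.4081, 0.0, 0.0]
```

Emit:
send_rows --commands '[[[-1,0.5,-0.3,0,0,0],[-1,0.5,-0.3,0,0,0],[-1,0.5,-0.3,0,0,0]]]' --jaw -1

```text
time_s: 0.52
ee_pos: [218.4, -503.0, 318.1]
ee_rot: [6.8, 89.5, -65.0]
force: [-0.1, 0.2, -0.2]
gripper_width: 91.3
```

Emit:
send_rows --commands '[[[-0.5,1,-0.7,0,0,0],[-0.5,1,-0.7,0,0,0],[-0.5,1,-0.7,0,0,0]]]'

```text
time_s: 0.9
ee_pos: [291.5, -403.3, 364.8]
ee_rot: [28.6, 89.9, -43.1]
force: [-0.5, -1.2, 0.5]
gripper_width: 91.3
```

Run:
```python
from h import *
c=[178.585,-546.581,213.976,18.094]
c=cmd(c,[-1,.5,-.3,0]);c=cmd(c,[-.5,1,-.7,0]);s=env.state();print(c,s['ee_pos'],phi(s)[0],s['time_s'],s['qpos'])
n='wrist1';cc=env.get_calibration('wrist');p,d=env.grab_frame('wrist');save(n+'.png',p);np.savez(n+'.npz',p=p,d=d,K=cc['mtx'],T=cc['camera_from_world'])
```

```text
[np.float64(290.10955004105705), np.float64(-404.939640439525), 363.976, 18.094] [ 291.51248051 -403.26237529  364.799133  ] 18.30792986712587 0.9 [-5.54763708e+01  7.76306606e+00  8.23764905e+01  2.17792318e-02
  8.97610097e+01  1.62156654e+01]
```

View pics/wrist1.png

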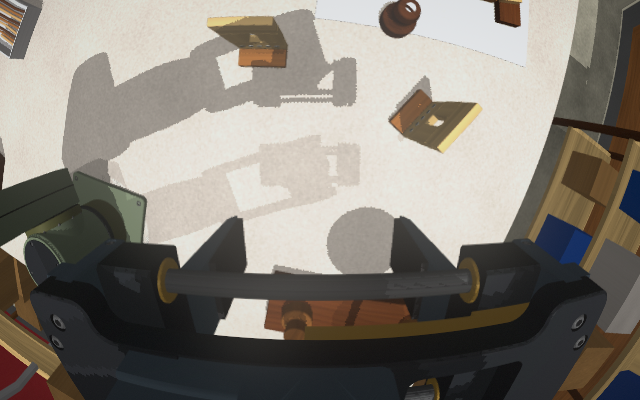

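Emit:
send_rows --commands '[[[-0.5,1,-0.7,0,0,0],[-0.5,1,-0.7,0,0,0],[-0.5,1,-0.7,0,0,0]]]'

```text
time_s: 1.32
ee_pos: [364.6, -306.7, 414.1]
ee_rot: [18.0, 90.0, -53.8]
force: [-0.6, -0.4, -0.8]
gripper_width: 91.3
```

Run:
```python
from h import *
n='wrist2';cc=env.get_calibration('wrist');p,d=env.grab_frame('wrist');save(n+'.png',p);np.savez(n+'.npz',p=p,d=d,K=cc['mtx'],T=cc['camera_from_world'])
```

```text
(no output)
```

View pics/wrist2.png

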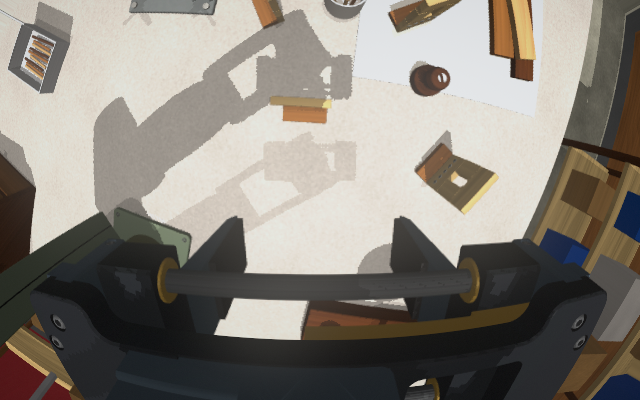

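Run:
```python
from h import *
p,d,K,T=load('side0.npz'); a=cv2.resize(p[240:305,275:315],None,fx=8,fy=8,interpolation=cv2.INTER_CUBIC)
p2=load('wrist1.npz')[0]; b=cv2.resize(p2[5:80,195:300],None,fx=4,fy=520/75,interpolation=cv2.INTER_CUBIC)
save('A.png',np.hstack([a,b]))
```

```text
(no output)
```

View pics/A.png

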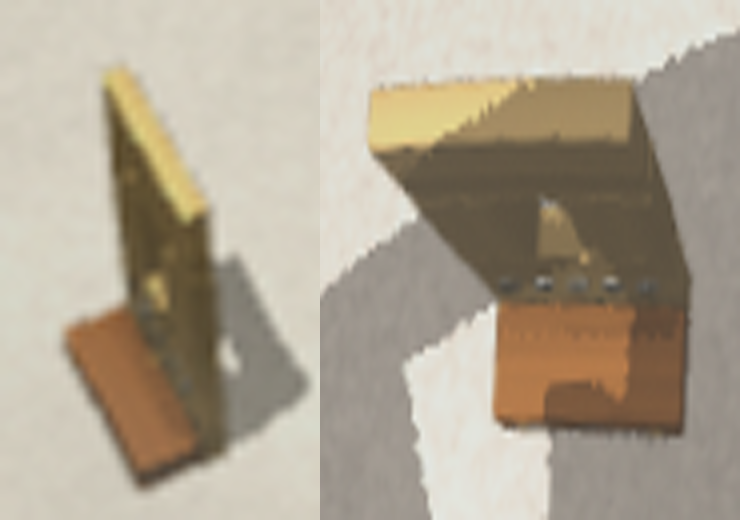

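Emit:
send_rows --commands '[[[-0.06,1,-0.7,0,0,0],[-0.06,1,-0.7,0,0,0],[-0.06,1,-0.7,0,0,0]]]'

```text
time_s: 1.75
ee_pos: [437.7, -209.1, 417.9]
ee_rot: [-129.7, 89.8, 158.6]
force: [-0.8, -1.0, -0.3]
gripper_width: 91.1
```

Emit:
send_rows --commands '[[[0,1,-0.7,0,0,0],[0,1,-0.7,0,0,0],[0,1,-0.7,0,0,0]]]'

```text
time_s: 2.12
ee_pos: [511.1, -112.2, 417.4]
ee_rot: [-112.7, 89.8, 175.5]
force: [0.1, -0.3, -0.7]
gripper_width: 91.0
```

Emit:
send_rows --commands '[[[0,0.9,-0.65,-0.08,0,0],[0,0.9,-0.65,-0.08,0,0],[0,0.9,-0.65,-0.08,0,0],[0,0.9,-0.65,-0.08,0,0]]]'

```text
time_s: 2.62
ee_pos: [575.2, -25.1, 418.7]
ee_rot: [-106.3, 89.8, -149.6]
force: [0.1, 0.3, 0.5]
gripper_width: 91.1
```

```bash
cat >> h.py <<'E'
def snap(n,cam='wrist'):
    cc=env.get_calibration(cam);p,d=env.grab_frame(cam);save(n+'.png',p);np.savez(n+'.npz',p=p,d=d,K=cc['mtx'],T=cc['camera_from_world'])
def fray(px,K,T,z):
    a=(np.array(px,float)-[K[0,2],K[1,2]]); r=np.hypot(*a); th=r/K[0,0]
    c=np.array([np.sin(th)*a[0]/r,-np.sin(th)*a[1]/r,-np.cos(th)])
    o=-T[:3,:3].T@T[:3,3]; w=T[:3,:3].T@c
    return o+w*(z-o[2])/w[2]
def fproj(P,K,T):
    c=np.asarray(P)@T[:3,:3].T+T[:3,3]; th=np.arctan2(np.hypot(c[...,0],c[...,1]),-c[...,2]); a=np.arctan2(-c[...,1],c[...,0])
    return np.stack([K[0,2]+K[0,0]*th*np.cos(a),K[1,2]+K[0,0]*th*np.sin(a)],-1)
E
python3 - <<'E'
from h import *
snap('w3'); s=env.state(); print(s['ee_pos'],phi(s),s['qpos'])
E
```

```text
[574.99419951 -25.05281753 419.15383319] (np.float64(46.592322224530875), array([-0.00169892, -0.00121507, -0.99999782])) [-3.59565714e+00  1.57501482e+01  6.46168772e+01 -7.66881486e-02
  9.97257492e+01  3.97991502e+01]
```

View pics/w3.png

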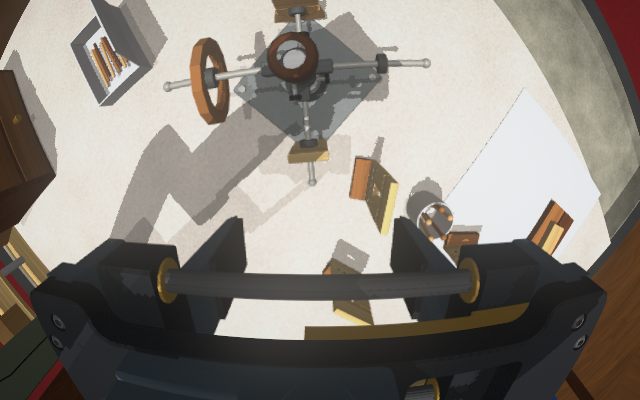

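Run:
```python
from h import *
p,d,K,T=load('w3.npz')
save('w3c.png',cv2.resize(p[0:200,150:450],None,fx=2.6,fy=2.6,interpolation=cv2.INTER_CUBIC))
hsv=cv2.cvtColor(p,cv2.COLOR_RGB2HSV); 
sub=p[20:95,260:330]
print(fray((293,57),K,T,315), fray((426,63),K,T,220), fray((382,63),K,T,220))
for px in [(293,57),(426,63),(382,63),(312,182)]: print(px,d[px[1],px[0]])
```

```text
[643.65115554  79.59425712 315.        ] [763.99506208 -15.91896984 220.        ] [720.67568553  19.05475525 220.        ]
(293, 57) 266.148
(426, 63) 324.85284
(382, 63) 321.74164
(312, 182) 426.447
```

View pics/w3c.png

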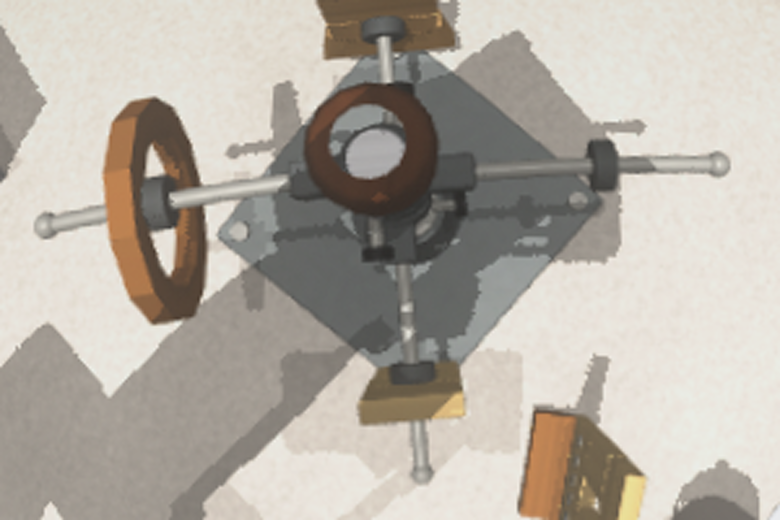

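Run:
```python
from h import *
p,d,K,T=load('w3.npz')
f=lambda a,z: fray((150+a[0]/2.6,a[1]/2.6),K,T,z)
A,B=f((218,232),12),f((603,200),12); print(A,B,(A+B)/2,np.linalg.norm(A-B))
A,B=f((239,232),13),f((577,200),13); print('screws',A,B,(A+B)/2,np.linalg.norm(A-B))
# direct depth along camera axis for each rod
def dep(px):
    a=(np.array(px,float)-[K[0,2],K[1,2]]); r=np.hypot(*a); th=r/K[0,0]
    z=d[int(px[1]),int(px[0])]; c=np.array([np.tan(th)*a[0]/r,-np.tan(th)*a[1]/r,-1])*z
    return (c-T[:3,3])@T[:3,:3]
for px in [(293,57),(426,63),(400,64),(380,63),(345,66),(360,66),(240,220/2.6),(500/2.6,100)]: print(px,dep(px).round(1))
p,d,K,T=load('side0.npz')
print(proj(np.array([[643.6,78.5,315],[643.6,78.5,337],[643.6,78.5,12]]),K,T))
```

```text
[537.46790541 165.16701478  12.        ] [752.85791416  -9.09562472  12.        ] [645.16290979  78.03569503  12.        ] 277.05653465259564
screws [548.44879323 153.46209192  13.        ] [738.29503115   3.29708407  13.        ] [643.37191219  78.37958799  13.        ] 242.05603408153962
(293, 57) [644.4  82.4 298. ]
(426, 63) [758.9 -14.  234.1]
(400, 64) [734.3   4.7 229.3]
(380, 63) [714.6  21.3 237.8]
(345, 66) [683.1  45.1 231.9]
(360, 66) [696.   33.7 231.6]
(240, 84.61538461538461) [551.6 163.2   9.7]
(192.3076923076923, 100) [460.9 217.7  -1.8]
[[331.36003849 147.28466712]
 [331.39103389 142.3917714 ]
 [330.98947539 205.78130231]]
```

Run:
```python
from h import *
c=[178.585,-546.581,213.976,18.094]
for r in [[-1,.5,-.3,0],[-.5,1,-.7,0],[-.5,1,-.7,0],[-.06,1,-.7,0],[0,1,-.7,0],[0,.9,-.65,-.08]]: c=cmd(c,r)
print(c); json.dump(c,open('c.json','w'))
print(row(c,[644,78.5,420,165]))
```

```text
[np.float64(575.4147267955135), np.float64(-22.41388167665646), 419.976, 46.894000000000005]
[-0.0002, 1.2054, -0.1889, -0.3281, 0.0, 0.0]
```

Emit:
send_rows --commands '[[[0,0.9,-0.15,-0.3281,0,0],[0,0.9,-0.15,-0.3281,0,0],[0,0.9,-0.15,-0.3281,0,0],[0,0.9,-0.15,-0.3281,0,0],[0,0.9,-0.15,-0.3281,0,0],[0,0.9,-0.15,-0.3281,0,0],[0,0.9,-0.15,-0.3281,0,0],[0,0.9,-0.15,-0.3281,0,0],[0,0.9,-0.15,-0.3281,0,0],[0,0.9,-0.15,-0.3281,0,0],[0,0.9,-0.15,-0.3281,0,0],[0,0.9,-0.15,-0.3281,0,0],[0,0.9,-0.15,-0.3281,0,0]]]'

```text
time_s: 4.3
ee_pos: [625.8, 52.3, 420.0]
ee_rot: [-162.9, 90.0, -88.2]
force: [-0.8, 0.3, 0.2]
gripper_width: 90.9
```

Run:
```python
from h import *
c=json.load(open('c.json'));c=cmd(c,[0,.9,-.15,-.3281]); json.dump(c,open('c.json','w'))
s=env.state();print(c,s['ee_pos'],phi(s),s['qpos'],s['time_s'])
snap('w4')
print(row(c,[644,78.5,420,165]))
```

```text
[np.float64(625.9648869015973), np.float64(53.54453664053398), 419.976, 165.01] [625.82979515  52.33530284 419.98601187] (np.float64(164.72793552376865), array([ 1.17936306e-05, -3.74031882e-04, -9.99999930e-01])) [ 3.74247759e+00  2.13121599e+01  5.64146782e+01 -2.19301206e-02
  1.02273886e+02 -7.09901187e+01] 4.3
[-0.0002, -0.1097, 0.2877, 0.0, 0.0, 0.0]
```

View pics/w4.png

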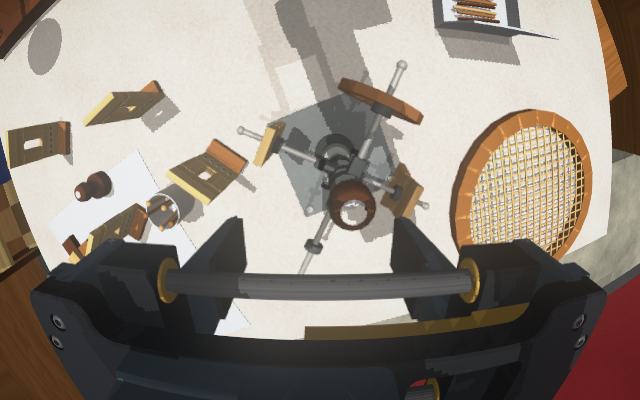

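Run:
```python
from h import *
p,d,K,T=load('w4.npz'); 
hsv=cv2.cvtColor(p,cv2.COLOR_RGB2HSV); m=((hsv[...,0]<12)&(hsv[...,1]>90)&(hsv[...,2]<140)).astype(np.uint8); m[:, :320]=0;m[:170]=0;m[240:]=0;m[:,385:]=0
cs,_=cv2.findContours(m,cv2.RETR_EXTERNAL,cv2.CHAIN_APPROX_SIMPLE);c=max(cs,key=cv2.contourArea);print(cv2.boundingRect(c),cv2.minEnclosingCircle(c))
(x,y),r=cv2.minEnclosingCircle(c);print(fray((x,y),K,T,315),fray((352,204),K,T,315))
```

```text
(335, 186, 40, 28) ((355.1015625, 202.3671875), 20.38172721862793)
[642.68424316  83.20907071 315.        ] [643.48233282  79.98755025 315.        ]
```

Emit:
send_rows --commands '[[[0,-0.108,0.293,0,0,0],[0.3,-0.108,0.293,0,0,0],[0.6,-0.108,0.293,0,0,0],[0.8,-0.108,0.293,0,0,0],[1,-0.108,0.293,0,0,0],[1,-0.108,0.293,0,0,0]]]'

```text
time_s: 5.1
ee_pos: [643.2, 78.8, 318.3]
ee_rot: [114.3, 89.8, -170.8]
force: [0.2, -0.2, -0.5]
gripper_width: 91.2
```

Emit:
send_rows --commands '[[[0.12,0,0,0,0,0],[0.24,0,0,0,0,0],[0.24,0,0,0,0,0]]]'

```text
time_s: 5.48
ee_pos: [643.5, 79.0, 294.7]
ee_rot: [113.9, 89.9, -171.1]
force: [0.1, 0.8, -0.4]
gripper_width: 91.2
```

Emit:
send_rows --commands '[[[0,0,0,0,0,0],[0,0,0,0,0,0],[0,0,0,0,0,0],[0,0,0,0,0,0],[0,0,0,0,0,0],[0,0,0,0,0,0]]]' --jaw 1 --force 30

```text
time_s: 6.22
ee_pos: [644.1, 79.5, 296.0]
ee_rot: [-14.7, 90.0, 60.3]
force: [0.4, 1.4, 0.5]
gripper_width: 42.9
```

Run:
```python
from h import *
c=json.load(open('c.json'));c=cmd(c,[1.24,-.108,.293,0]); json.dump(c,open('c.json','w'))
s=env.state();print(c,s['ee_pos'],phi(s),s['qpos'],s['time_s'],s['force'],s['torque'],s['gripper_width'])
```

```text
[np.float64(643.9758318693644), np.float64(79.0540615551236), 295.976, 165.01] [644.09782686  79.48806184 295.99569694] (np.float64(165.01942230923595), array([ 4.06364319e-04,  7.13274925e-04, -9.99999663e-01])) [ 6.00019536e+00  2.33144368e+01  7.03942078e+01  3.82913198e-02
  8.62639288e+01 -6.90217176e+01] 6.225 [0.4194509  1.43811471 0.45343682] [ 0.32779022 -0.21341931  0.0128966 ] 42.86824063178664
```

Emit:
send_rows --commands '[[[0,0,0,0.01,0,0],[0,0,0,0.03,0,0],[0,0,0,0.05,0,0],[0,0,0,0.07,0,0],[0,0,0,0.09,0,0],[0,0,0,0.11,0,0],[0,0,0,0.13,0,0],[0,0,0,0.15,0,0],[0,0,0,0.17,0,0],[0,0,0,0.19,0,0],[0,0,0,0.21,0,0],[0,0,0,0.23,0,0],[0,0,0,0.25,0,0],[0,0,0,0.27,0,0],[0,0,0,0.29,0,0],[0,0,0,0.31,0,0],[0,0,0,0.33,0,0],[0,0,0,0.35,0,0],[0,0,0,0.37,0,0],[0,0,0,0.377,0,0]]]'

```text
time_s: 8.72
ee_pos: [644.0, 79.4, 296.0]
ee_rot: [139.4, 90.0, 78.7]
force: [0.6, 0.4, -0.0]
gripper_width: 42.9
```

Emit:
send_rows --commands '[[[0,0,0,0,0,0],[0,0,0,0,0,0]]]'

```text
time_s: 8.98
ee_pos: [643.9, 79.4, 296.0]
ee_rot: [146.9, 90.0, 86.2]
force: [0.1, 1.9, 0.3]
gripper_width: 42.8
```

Run:
```python
from h import *
c=json.load(open('c.json'));c=cmd(c,[0,0,0,.377]); json.dump(c,open('c.json','w'))
s=env.state();print(c,s['ee_pos'],phi(s),s['qpos'],s['time_s'],s['force'],s['torque'],s['gripper_width'])
snap('w5');snap('side1','side');snap('top1','top')
p=load('side1.npz')[0]; q=load('top1.npz')[0]
save('s_t1.png',np.hstack([cv2.resize(p[125:245,260:390],None,fx=3.2,fy=4.5,interpolation=cv2.INTER_CUBIC)[:540], cv2.resize(q[120:240,220:340],None,fx=3.2,fy=4.5,interpolation=cv2.INTER_CUBIC)]))
```

```text
[np.float64(643.9758318693644), np.float64(79.0540615551236), 295.976, 29.289999999999992] [643.93505384  79.43290817 296.00694133] (np.float64(29.326866428201594), array([ 3.92982588e-05,  5.96016860e-04, -9.99999822e-01])) [5.99917320e+00 2.33101744e+01 7.03993170e+01 3.37979358e-02
 8.62847009e+01 6.66701137e+01] 8.975 [0.05832143 1.85363566 0.2702478 ] [ 0.27770706 -0.0193469  -0.1094409 ] 42.8372363426512
```

View pics/w5.png

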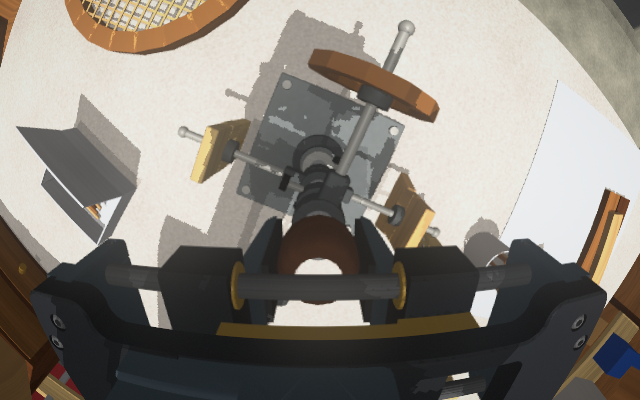

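View pics/s_t1.png

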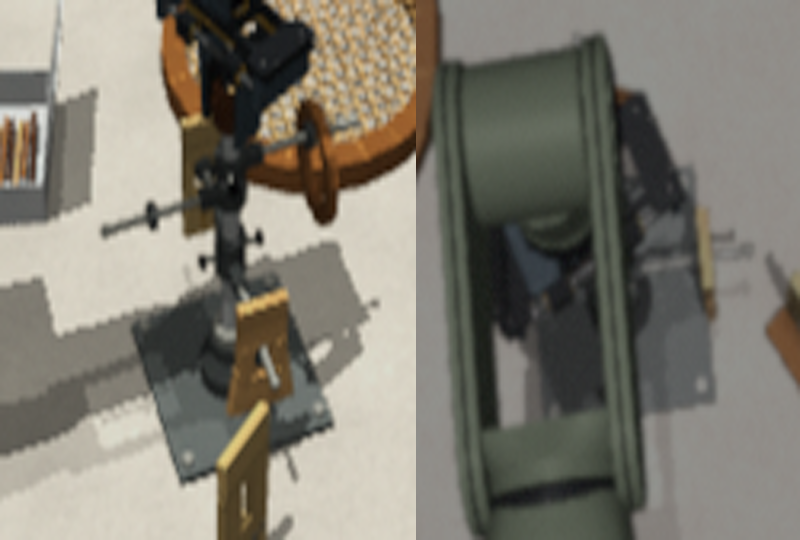

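Run:
```python
from h import *
p,d,K,T=load('w5.npz')
S=[fray(a,K,T,13) for a in((287,84),(393,131),(245,190))]; print(np.array(S).round(1)); 
for i,j in((0,1),(0,2),(1,2)): v=S[j]-S[i]; print(np.linalg.norm(v),np.degrees(np.arctan2(v[1],v[0])))
save('w5c.png',cv2.resize(p[5:215,170:460],None,fx=2.6,fy=2.6,interpolation=cv2.INTER_CUBIC))
p,d,K,T=load('side1.npz')
save('s1c.png',cv2.resize(p[140:240,280:370],None,fx=6,fy=6,interpolation=cv2.INTER_CUBIC))
ax=np.array([644,79,220])
for px in((293.4,176.6),):
  for z in(217,220,223):
    v=ray(px,K,T,z)-ax; print(z,v,np.hypot(*v[:2]),np.degrees(np.arctan2(v[1],v[0])))
```

```text
[[719.  172.8  13. ]
 [736.5   3.2  13. ]
 [546.6 154.8  13. ]]
170.53288263529726 -84.11252531873926
173.38607809855404 -174.03483931592336
243.03089304273124 141.4022847418612
217 [-145.07660124  -14.11838068   -3.        ] 145.76195972159488 -174.44166472462476
220 [-145.47721697  -17.3167363     0.        ] 146.50423206293218 -173.2117943502622
223 [-145.87783269  -20.51509191    3.        ] 147.3133091950655 -171.99487764073464
```

View pics/w5c.png

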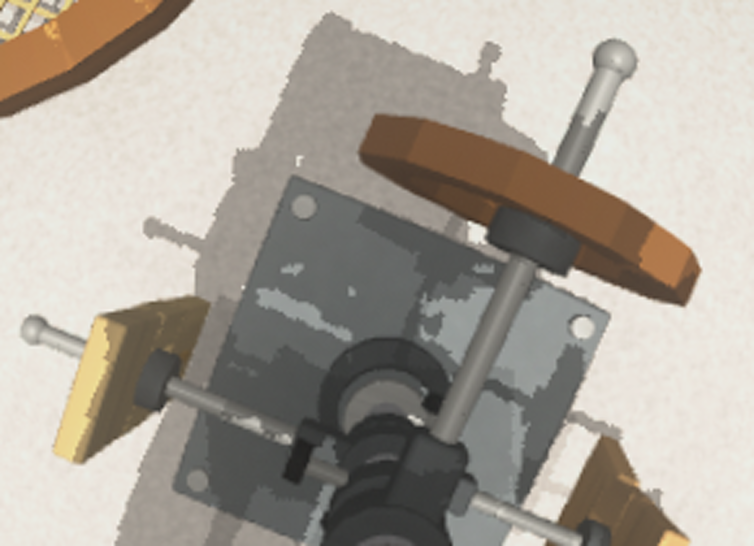

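View pics/s1c.png

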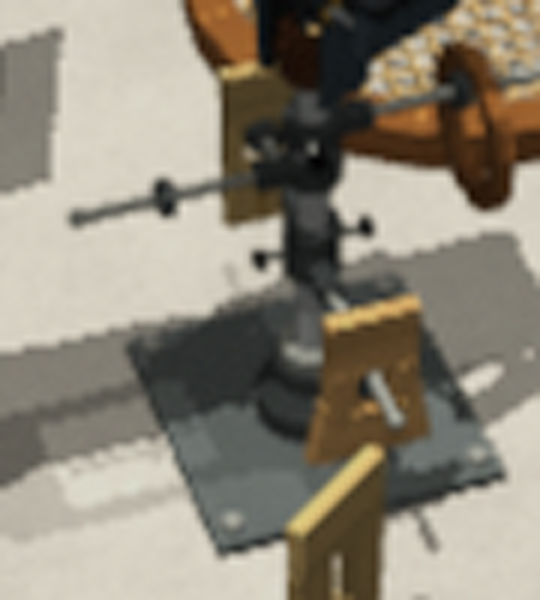

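Run:
```python
from h import *
p,d,K,T=load('w5.npz')
f=lambda a: fray((170+a[0]/2.6,5+a[1]/2.6),K,T,240)
def an(a,b): v=f(b)-f(a); return np.hypot(*v[:2]),np.degrees(np.arctan2(v[1],v[0]))
print('ring arm', an((448,436),(615,60)), an((452,430),(527,262)),an((527,262),(615,60)))
print('left arm', an((335,472),(35,331)), an((300,440),(175,388)))
p,d,K,T=load('side1.npz')
g=lambda a:ray((280+a[0]/6,140+a[1]/6),K,T,220)
for a,b in(((250,181),(77,217)),((165,197),(77,217)),((440,96),(165,197))): v=g(b)-g(a);print('side',np.degrees(np.arctan2(v[1],v[0])))
```

```text
ring arm (np.float64(121.12784823218918), np.float64(6.334908243429438)) (np.float64(52.953461559916484), np.float64(6.458359974881638)) (np.float64(66.0916262631958), np.float64(6.532886134670328))
left arm (np.float64(100.55117109340905), np.float64(93.14617008204809)) (np.float64(39.84102163186644), np.float64(95.77298742153057))
side -176.27457168258883
side -174.7679020367799
side -164.61121321665217
```

Emit:
send_rows --commands '[[[0,0,0,0,0,0],[0,0,0,0,0,0],[0,0,0,0,0,0],[0,0,0,0,0,0]]]' --jaw -1

```text
time_s: 9.62
ee_pos: [644.0, 78.8, 295.9]
ee_rot: [-45.4, 90.0, -106.1]
force: [-0.3, 1.4, -0.7]
gripper_width: 80.1
```

Emit:
send_rows --commands '[[[-0.3,0,0,0,0,0],[-0.7,0,0,0,0,0],[-1,0,0,0,0,0],[-1,0,0,0,0,0]]]'

```text
time_s: 10.12
ee_pos: [644.7, 79.0, 398.7]
ee_rot: [64.7, 89.7, 3.9]
force: [0.7, 0.6, -0.3]
gripper_width: 91.3
```

Run:
```python
from h import *
c=json.load(open('c.json'));c=cmd(c,[-1,0,0,0]); json.dump(c,open('c.json','w'))
s=env.state();print(c,s['ee_pos'],phi(s),s['qpos'],s['time_s'],s['force'],s['torque'],s['gripper_width'])
print(row(c,[580,-20,420,115]))
```

```text
[np.float64(643.9758318693644), np.float64(79.0540615551236), 395.976, 29.289999999999992] [644.7199577   79.04616622 398.69693099] (np.float64(29.286246563009623), array([ 5.85610388e-03,  4.04279162e-04, -9.99982771e-01])) [ 5.98159996e+00  2.31554075e+01  5.65223591e+01 -1.21113910e-02
  9.99861142e+01  6.66936000e+01] 10.125 [ 0.65617869  0.60253243 -0.302379  ] [-0.00771736  0.01199953  0.01318567] 91.3362595042019
[-0.2402, -1.0426, 0.5509, -0.2381, 0.0, 0.0]
```

Emit:
send_rows --commands '[[[-0.4,-0.9,0.5,-0.2,0,0],[-0.4,-0.9,0.5,-0.2,0,0],[-0.4,-0.9,0.5,-0.2,0,0],[-0.4,-0.9,0.5,-0.2,0,0],[-0.4,-0.9,0.5,-0.2,0,0],[-0.4,-0.9,0.5,-0.2,0,0],[-0.4,-0.9,0.5,-0.2,0,0],[-0.4,-0.9,0.5,-0.2,0,0]]]'

```text
time_s: 11.12
ee_pos: [589.7, -8.6, 434.4]
ee_rot: [170.9, 89.9, -177.9]
force: [0.3, 0.6, 0.0]
gripper_width: 91.3
```

Run:
```python
from h import *
c=json.load(open('c.json'));c=cmd(c,[-.4,-.9,.5,-.2]); json.dump(c,open('c.json','w'))
s=env.state();print(c,s['ee_pos'],phi(s),s['qpos'],s['time_s'])
snap('w6')
p=load('w6.npz')[0]
```

```text
[np.float64(589.9434233190904), np.float64(-8.58439362441662), 435.976, 101.28999999999999] [589.65722857  -8.6012773  434.41147756] (np.float64(101.19684320914267), array([-2.55965106e-03, -9.19981694e-05, -9.99996720e-01])) [-1.94725636e+00  1.74885862e+01  6.00566030e+01 -1.05044292e-02
  1.02601204e+02 -1.31464076e+01] 11.125
```

View pics/w6.png

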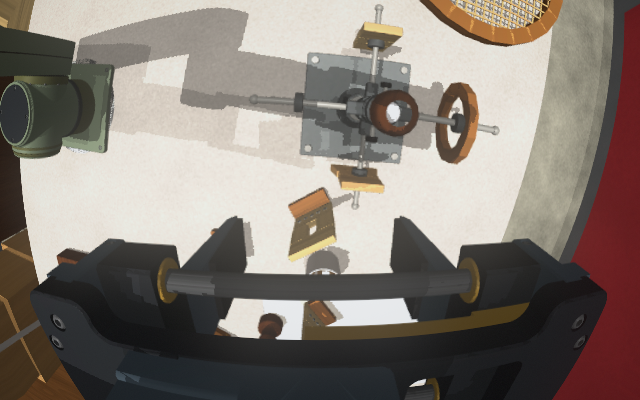

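Tree seen from above: empty arm points left (ball at 253,99; collar at 299,102), knob (396,113), plate screws at (312,61), (404,71), (395,156), (308,147).

Run:
```python
from h import *
p,d,K,T=load('w6.npz')
save('w6c.png',cv2.resize(p[40:200,235:435],None,fx=4,fy=3.7,interpolation=cv2.INTER_CUBIC))
```

```text
(no output)
```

View pics/w6c.png

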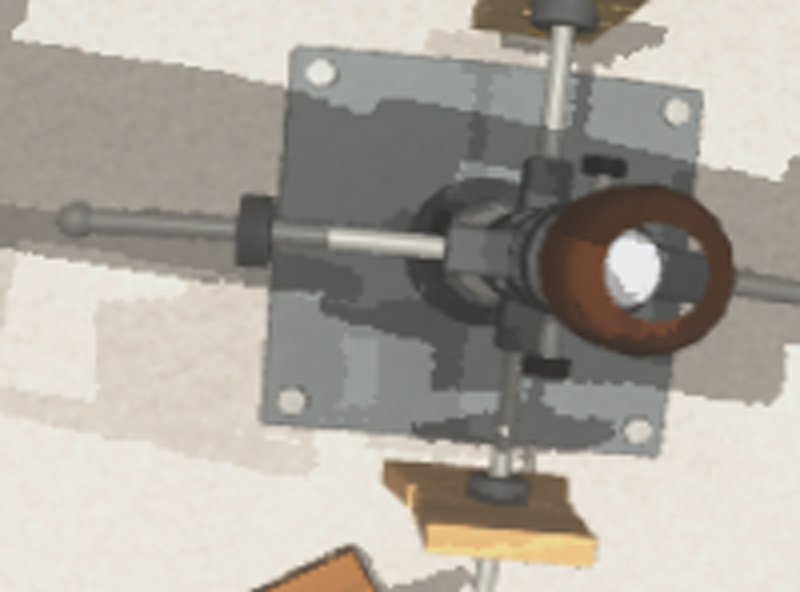

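Run:
```python
from h import *
p,d,K,T=load('w6.npz')
f=lambda a,z: fray((235+a[0]/4,40+a[1]/3.7),K,T,z)
def an(a,b,z): v=f(b,z)-f(a,z); return np.hypot(*v[:2]).round(1),np.degrees(np.arctan2(v[1],v[0])).round(2)
s=[(321,71),(677,110),(637,431),(292,402)]
S=[f(a,13) for a in s];print(np.array(S).round(1),np.mean(S,0))
print([an(s[i],s[(i+1)%4],13) for i in range(4)])
print([an((445,245),(75,219),z) for z in(215,220,225)],an((445,245),(238,228),220),an((270,231),(75,219),220))
for z in(215,220,225):
  b=f((75,219),z); k=f((238,230),z); print(z,b,k,np.hypot(*(b-[644,79,z])[:2]),np.hypot(*(k-[644,79,z])[:2]))
print('knob',f((638,269),315))
```

```text
[[550.3 154.7  13. ]
 [720.6 173.8  13. ]
 [739.2   2.2  13. ]
 [569.9 -17.1  13. ]] [645.01313701  78.38586822  13.        ]
[(np.float64(171.4), np.float64(6.38)), (np.float64(172.5), np.float64(-83.83)), (np.float64(170.4), np.float64(-173.48)), (np.float64(173.0), np.float64(96.48))]
[(np.float64(116.6), np.float64(-173.9)), (np.float64(115.1), np.float64(-173.9)), (np.float64(113.6), np.float64(-173.9))] (np.float64(63.9), np.float64(-173.89)) (np.float64(61.1), np.float64(-174.14))
215 [491.5313403   63.25042843 215.        ] [543.22188051  68.09378622 215.        ] 153.2799438819949 101.36653721002459
220 [492.57400109  63.35990649 220.        ] [543.6029587   68.14127458 220.        ] 152.23155280801444 100.9825619609122
225 [493.61666189  63.46938455 225.        ] [543.98403688  68.18876293 225.        ] 151.18316175477747 100.59858709682513
knob [644.84120421  78.96185141 315.        ]
```

Emit:
send_rows --commands '[[[0.3,-1,-0.95,-0.13,0,0],[0.3,-1,-0.95,-0.13,0,0],[0.3,-1,-0.95,-0.13,0,0],[0.3,-1,-0.95,-0.13,0,0],[0.3,-1,-0.95,-0.13,0,0]]]'

```text
time_s: 11.8
ee_pos: [515.9, -125.6, 405.4]
ee_rot: [110.9, 90.0, 168.9]
force: [-0.0, 1.5, -0.6]
gripper_width: 91.2
```

Run:
```python
from h import *
c=json.load(open('c.json'));c=cmd(c,[.3,-1,-.95,-.13]); json.dump(c,open('c.json','w'))
s=env.state();print(c,s['ee_pos'],phi(s)[0],s['qpos'],s['time_s'])
print(row(c,[440,-262,370,194.6]))
```

```text
[np.float64(516.3592824373678), np.float64(-125.24790210371276), 405.976, 148.09] [ 515.85389779 -125.61619719  405.39106144] 148.09917740351293 [-1.49249125e+01  1.10866070e+01  7.27114426e+01 -3.21739901e-03
  9.62491708e+01 -7.30244453e+01] 11.8
[0.3598, -0.0747, -1.5645, -0.1292, 0.0, 0.0]
```

Emit:
send_rows --commands '[[[0.36,-0.07,-1,-0.13,0,0],[0.36,-0.07,-1,-0.13,0,0],[0.36,-0.07,-1,-0.13,0,0],[0.36,-0.07,-1,-0.13,0,0],[0.36,-0.07,-1,-0.13,0,0],[0.36,-0.07,-1,-0.13,0,0]]]'

```text
time_s: 12.55
ee_pos: [469.2, -213.8, 369.4]
ee_rot: [57.7, 90.0, 162.5]
force: [0.2, 0.1, -0.3]
gripper_width: 91.3
```

Run:
```python
from h import *
c=json.load(open('c.json'));c=cmd(c,[.36,-.07,-1,-.13]); json.dump(c,open('c.json','w'))
s=env.state();print(c,s['ee_pos'],phi(s)[0],s['qpos'],s['time_s'])
snap('w7')
```

```text
[np.float64(469.4427885325354), np.float64(-213.83595208607676), 369.976, 194.89000000000001] [ 469.1927243  -213.78006536  369.44760708] -165.26083666266766 [-2.57694254e+01  9.57080732e+00  7.95437757e+01 -6.48886103e-03
  9.09303281e+01 -1.30508683e+02] 12.55
```

View pics/w7.png

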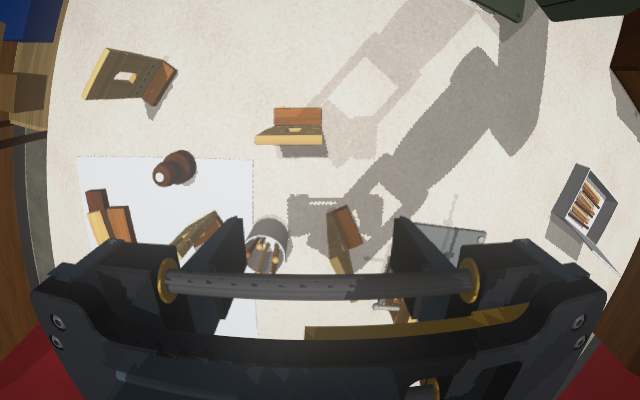

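Run:
```python
from h import *
p,d,K,T=load('w7.npz')
save('w7c.png',cv2.resize(p[95:170,240:340],None,fx=7,fy=7,interpolation=cv2.INTER_CUBIC))
```

```text
(no output)
```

View pics/w7c.png

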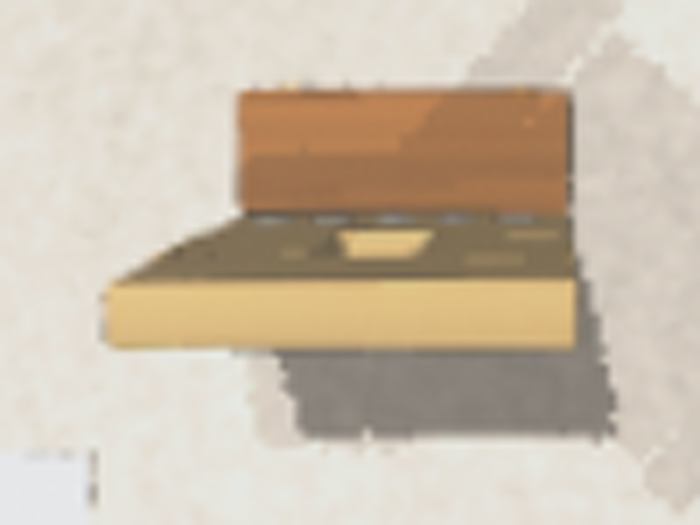

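Run:
```python
from h import *
p,d,K,T=load('w7.npz')
f=lambda a,z: fray((240+a[0]/7,95+a[1]/7),K,T,z)
C=[f(a,180) for a in((107,286),(575,281),(575,347),(104,347))]
print(np.array(C).round(1),np.mean(C,0))
an=lambda a,b:(np.hypot(*(b-a)[:2]).round(1),np.degrees(np.arctan2(*(b-a)[[1,0]])).round(2))
print(an(C[0],C[1]),an(C[3],C[2]),an(C[1],C[2]),an(C[0],C[3]))
F=[f(a,18) for a in((240,92),(570,90))];print('fence',F,an(*F))
c=json.load(open('c.json'));m=np.mean(C,0); print(row(c,[m[0],m[1],300,194.6]))
```

```text
[[ 442.9 -297.5  180. ]
 [ 422.9 -221.3  180. ]
 [ 433.7 -218.4  180. ]
 [ 453.2 -295.8  180. ]] [ 438.16557926 -258.25284499  180.        ]
(np.float64(78.8), np.float64(104.63)) (np.float64(79.7), np.float64(104.12)) (np.float64(11.1), np.float64(14.84)) (np.float64(10.5), np.float64(9.8))
fence [array([ 413.56108579, -304.62013838,   18.        ]), array([ 393.95804522, -228.07600533,   18.        ])] (np.float64(79.0), np.float64(104.36))
[0.6998, 0.4164, -0.3489, 0.0008, 0.0, 0.0]
```

Emit:
send_rows --commands '[[[0.2,0.416,-0.349,0.0014,0,0],[0.7,0.416,-0.349,0.0014,0,0],[1,0.416,-0.349,0.0014,0,0],[1,0.416,-0.349,0.0014,0,0],[1,0.416,-0.349,0.0014,0,0]]]'

```text
time_s: 13.22
ee_pos: [439.0, -258.6, 271.3]
ee_rot: [-138.4, 89.9, -34.1]
force: [0.6, -0.7, 0.4]
gripper_width: 91.2
```

Emit:
send_rows --commands '[[[0.3,0,0,0,0,0],[0.6,0,0,0,0,0],[0.7,0,0,0,0,0],[0.7,0,0,0,0,0]]]'

```text
time_s: 13.72
ee_pos: [438.8, -258.5, 200.8]
ee_rot: [-138.0, 89.9, -33.6]
force: [-0.4, 0.1, 0.5]
gripper_width: 91.0
```

Run:
```python
from h import *
c=json.load(open('c.json'));c=cmd(c,[1.7,.416,-.349,.0014]); json.dump(c,open('c.json','w'))
s=env.state();print(c,s['ee_pos'],phi(s)[0],s['qpos'],s['time_s'])
snap('w8')
```

```text
[np.float64(438.20772526986724), np.float64(-258.25375057921593), 199.976, 194.38600000000002] [ 438.82569144 -258.49971522  200.84166493] -165.61648748781033 [-3.17933043e+01  1.28928229e+01  9.92745173e+01 -2.72590676e-03
  6.77545902e+01 -1.36175760e+02] 13.725
```

View pics/w8.png

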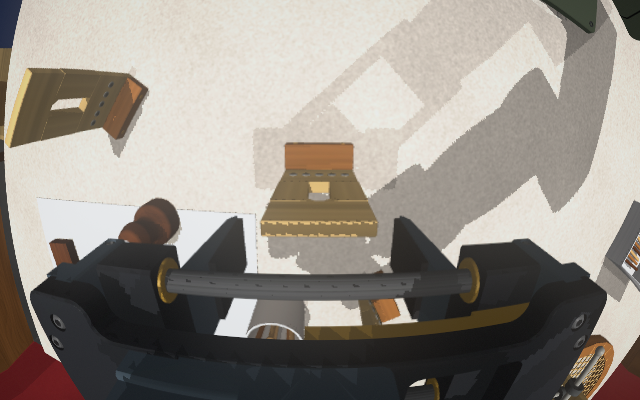

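Run:
```python
from h import *
p,d,K,T=load('w8.npz')
save('w8c.png',cv2.resize(p[130:250,230:410],None,fx=4,fy=4,interpolation=cv2.INTER_CUBIC))
C=np.array([fray(a,K,T,180) for a in((261,221),(377,221),(378,237),(260,236))]);print(C,C.mean(0))
```

```text
[[ 441.99703863 -297.68986678  180.        ]
 [ 422.53932519 -221.85545029  180.        ]
 [ 433.70600275 -217.41358083  180.        ]
 [ 453.16902767 -296.32974096  180.        ]] [ 437.85284856 -258.32215971  180.        ]
```

View pics/w8c.png

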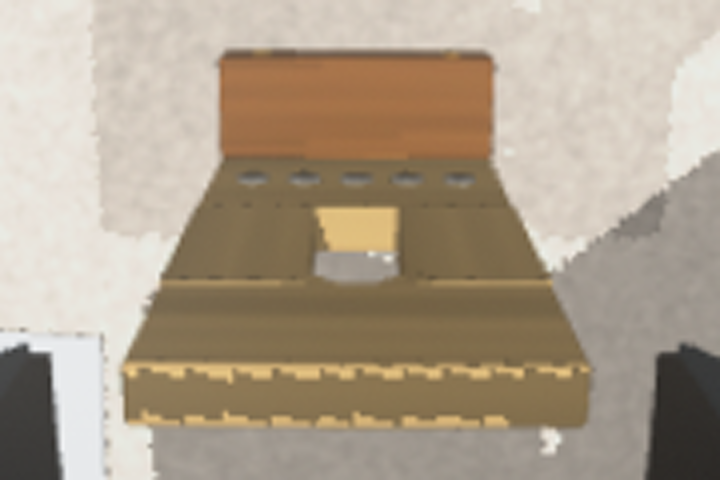

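Emit:
send_rows --commands '[[[0.2,0,0,0,0,0],[0.4,0,0,0,0,0],[0.55,0,0,0,0,0],[0.62,0,0,0,0,0],[0.62,0,0,0,0,0]]]'

```text
time_s: 14.4
ee_pos: [438.4, -258.4, 138.1]
ee_rot: [-154.1, 90.0, -49.7]
force: [-0.3, -0.1, -0.2]
gripper_width: 90.9
```

Emit:
send_rows --commands '[[[0,0,0,0,0,0],[0,0,0,0,0,0],[0,0,0,0,0,0],[0,0,0,0,0,0]]]' --jaw 1 --force 25

```text
time_s: 14.9
ee_pos: [438.7, -258.5, 138.6]
ee_rot: [-134.9, 89.9, -30.5]
force: [-0.0, 0.5, 4.1]
gripper_width: 79.9
```

Emit:
send_rows --commands '[[[-0.2,0,0,0,0,0],[-0.5,0,0,0,0,0],[-0.8,0,0,0,0,0],[-1,0,0,0,0,0],[-1,0,0,0,0,0]]]'

```text
time_s: 15.52
ee_pos: [438.6, -258.5, 238.6]
ee_rot: [-139.6, 89.9, -35.2]
force: [-0.3, -0.7, -2.9]
gripper_width: 79.9
```

Run:
```python
from h import *
c=json.load(open('c.json'));c=cmd(c,[-.38,0,0,0]); json.dump(c,open('c.json','w'))
s=env.state();print(c,s['ee_pos'],phi(s)[0],s['qpos'],s['time_s'],s['force'],s['torque'],s['gripper_width'])
snap('w9')
```

```text
[np.float64(438.20772526986724), np.float64(-258.25375057921593), 237.976, 194.38600000000002] [ 438.59561608 -258.53716955  238.62168415] -165.61391735927847 [-3.18074545e+01  1.13945500e+01  9.56251846e+01 -7.52509055e-03
  7.28580563e+01 -1.36191262e+02] 15.525 [-0.33955751 -0.65663678 -2.92010134] [ 0.13181024 -0.12202735 -0.02382902] 79.90267737157252
```

View pics/w9.png

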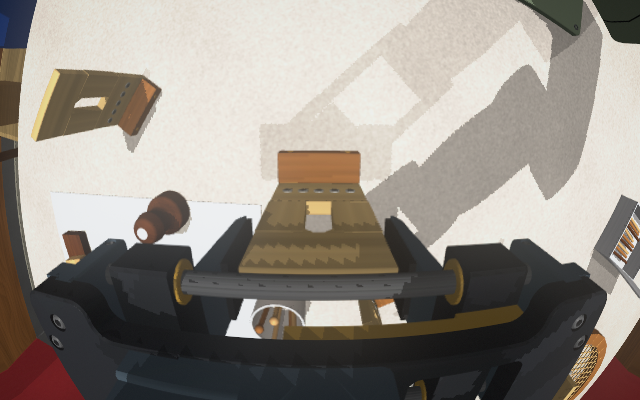

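Run:
```python
from h import *
c=json.load(open('c.json'))
for t in([446,-170,245,192],[450,-80,245,189],[453,-10,245,187],[455.6,58.6,245,186.2]):
    r=row(c,t);print(r);c=cmd(c,r)
```

```text
[-0.0702, -0.2947, 0.8355, 0.0066, 0.0, 0.0]
[-0.0, -0.2264, 0.872, 0.0084, 0.0, 0.0]
[-0.0, -0.139, 0.6867, 0.0055, 0.0, 0.0]
[-0.0, -0.1095, 0.6777, 0.0022, 0.0, 0.0]
```

Emit:
send_rows --commands '[[[-0.07,-0.1,0.3,0.0022,0,0],[-0.07,-0.2,0.6,0.0044,0,0],[-0.07,-0.295,0.8355,0.0066,0,0]]]'

```text
time_s: 15.95
ee_pos: [445.0, -168.6, 243.1]
ee_rot: [54.6, 89.8, 156.6]
force: [0.3, -0.5, -2.7]
gripper_width: 80.0
```

Emit:
send_rows --commands '[[[0,-0.1,0.4,0.004,0,0],[0,-0.2264,0.872,0.0084,0,0]]]'

```text
time_s: 16.2
ee_pos: [449.0, -78.9, 243.0]
ee_rot: [71.9, 89.8, 170.7]
force: [0.3, 0.5, -2.1]
gripper_width: 80.0
```

Emit:
send_rows --commands '[[[0,-0.07,0.34,0.003,0,0],[0,-0.139,0.6867,0.0055,0,0]]]'

```text
time_s: 16.45
ee_pos: [451.9, -8.7, 243.1]
ee_rot: [82.6, 89.8, 179.5]
force: [-0.4, 0.7, -2.6]
gripper_width: 80.1
```

Emit:
send_rows --commands '[[[0,-0.05,0.3,0.001,0,0],[0,-0.09,0.55,0.002,0,0],[0,-0.1095,0.6777,0.0022,0,0],[0,-0.1095,0.6777,0.0022,0,0],[0,-0.1095,0.6777,0.0022,0,0]]]'

```text
time_s: 17.08
ee_pos: [455.4, 57.8, 244.5]
ee_rot: [129.7, 89.9, -134.1]
force: [-0.6, 0.6, -2.7]
gripper_width: 79.8
```

Run:
```python
from h import *
c=json.load(open('c.json'))
for r in([-0.07, -0.295, 0.8355, 0.0066],[0, -0.2264, 0.872, 0.0084],[0, -0.139, 0.6867, 0.0055],[0, -0.1095, 0.6777, 0.0022]): c=cmd(c,r)
json.dump(c,open('c.json','w'))
s=env.state();print(c,s['ee_pos'],phi(s)[0],s['qpos'],s['time_s'],s['force'],s['gripper_width'])
snap('w10');snap('side2','side')
p=load('side2.npz')[0]
save('s2c.png',cv2.resize(p[130:240,230:370],None,fx=5,fy=5,interpolation=cv2.INTER_CUBIC))
```

```text
[np.float64(455.62983685527723), np.float64(58.605968214019896), 244.976, 186.21400000000003] [455.43268709  57.84507252 244.518415  ] -173.81127903783096 [ 5.83506920e+00  6.65336300e+00  1.00627413e+02 -4.58052989e-02
  7.27712219e+01 -9.03400847e+01] 17.075 [-0.5508931   0.59202423 -2.67344675] 79.8208616283356
```

View pics/w10.png

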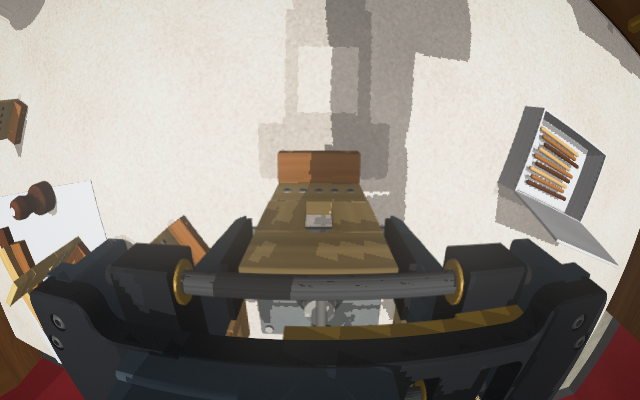

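View pics/s2c.png

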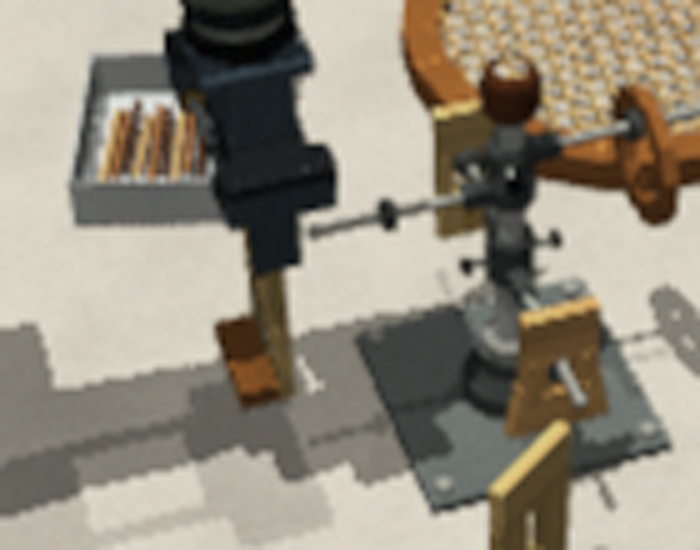

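Run:
```python
from h import *
p,d,K,T=load('w10.npz')
save('w10c.png',cv2.resize(p[190:345,230:410],None,fx=4,fy=3.8,interpolation=cv2.INTER_CUBIC))
e=json.load(open('c.json'));
b=np.array([644.5-150*.9943,78.8-150*.1063,220]); print(fproj(np.array([b,[644.5,78.8,337]]),K,T))
p,d,K,T=load('side2.npz')
for z in(215,220,225): print(z,ray((230+315/5,130+231/5),K,T,z),ray((230+388/5,130+214/5),K,T,z))
```

```text
[[319.51267385 278.04543286]
 [319.01688722 503.36535115]]
215 [498.1476025   69.45299946 215.        ] [553.57819187  74.95216792 215.        ]
220 [497.48466172  64.11129227 220.        ] [552.66266907  69.58540252 220.        ]
225 [496.82172093  58.76958507 225.        ] [551.74714628  64.21863712 225.        ]
```

View pics/w10c.png

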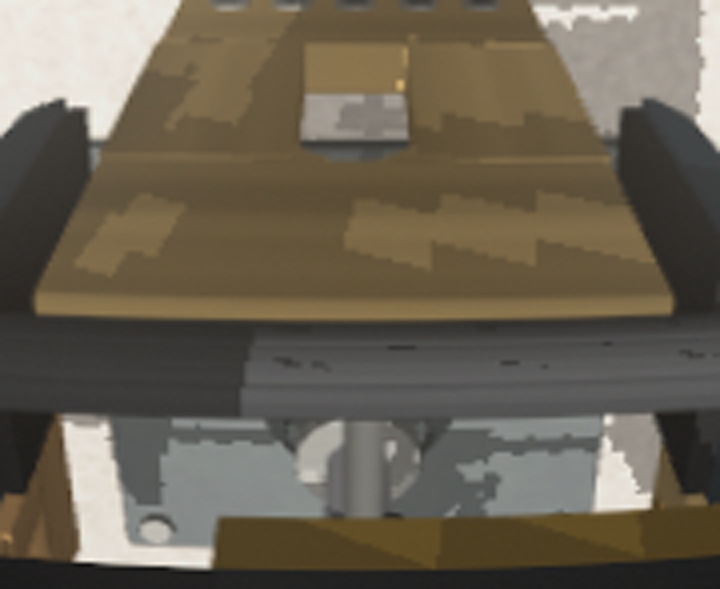

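Emit:
send_rows --commands '[[[0,-0.1,0.01,0,0,0],[0,-0.2,0.01,0,0,0],[0,-0.3,0.01,0,0,0],[0,-0.4,0.01,0,0,0],[0,-0.5,0.01,0,0,0],[0,-0.5,0.01,0,0,0]]]'

```text
time_s: 17.92
ee_pos: [506.0, 65.1, 244.7]
ee_rot: [109.3, 90.0, -154.5]
force: [0.1, -0.4, -1.9]
gripper_width: 79.7
```

Run:
```python
from h import *
c=json.load(open('c.json'))
for r in([0,-.5,.01,0],): c=cmd(c,r)
json.dump(c,open('c.json','w'))
s=env.state();print(c,s['ee_pos'],phi(s)[0],s['time_s'],s['force'],s['torque'],s['gripper_width'])
snap('side3','side')
p=load('side3.npz')[0]
save('s3c.png',cv2.resize(p[130:240,240:370],None,fx=5,fy=5,interpolation=cv2.INTER_CUBIC))
```

```text
[np.float64(505.22782183958253), np.float64(65.01220622837968), 244.976, 186.21400000000003] [505.96881607  65.11067563 244.6906967 ] -173.78471631676314 17.925 [ 0.14223457 -0.38960576 -1.93111797] [ 0.09399822 -0.14927599  0.01410255] 79.73894048500671
```

View pics/s3c.png

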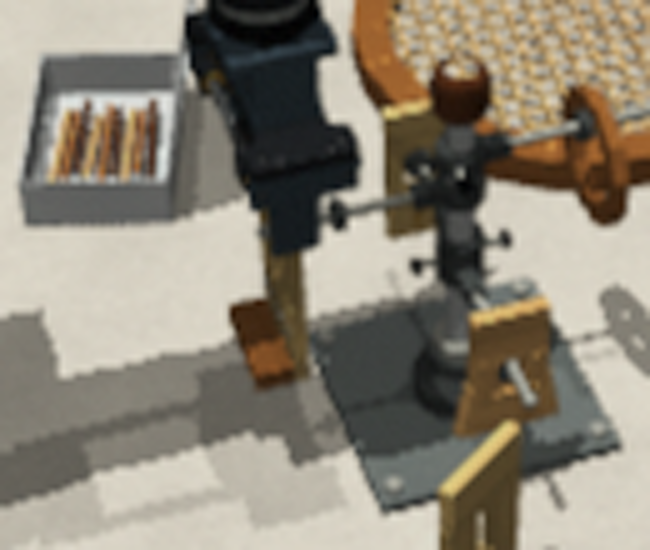

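Emit:
send_rows --commands '[[[0,-0.1,0,0,0,0],[0,-0.18,0,0,0,0],[0,-0.25,0,0,0,0],[0,-0.3,0,0,0,0],[0,-0.31,0,0,0,0],[0,-0.31,0,0,0,0]]]'

```text
time_s: 18.73
ee_pos: [535.9, 68.4, 244.8]
ee_rot: [105.9, 90.0, -157.9]
force: [-0.6, -0.6, -2.4]
gripper_width: 79.9
```

Emit:
send_rows --commands '[[[0.03,0,0,0,0,0],[0.06,0,0,0,0,0],[0.08,0,0,0,0,0],[0.1,0,0,0,0,0],[0.1,0,0,0,0,0]]]'

```text
time_s: 19.35
ee_pos: [536.0, 68.4, 235.4]
ee_rot: [-98.9, 90.0, -2.7]
force: [-1.2, -0.5, -0.1]
gripper_width: 79.6
```

Emit:
send_rows --commands '[[[0.01,0,0,0,0,0],[0.01,0,0,0,0,0]]]'

```text
time_s: 19.6
ee_pos: [536.0, 68.4, 235.1]
ee_rot: [-95.2, 89.9, 1.0]
force: [-2.7, -0.2, 5.3]
gripper_width: 79.6
```

Run:
```python
from h import *
c=json.load(open('c.json'))
for r in([.11,-.31,0,0],): c=cmd(c,r)
json.dump(c,open('c.json','w'))
s=env.state();print(c,s['ee_pos'],phi(s)[0],s['time_s'],s['force'],s['torque'],s['gripper_width'])
snap('side4','side');snap('w11')
p=load('side4.npz')[0]
save('s4c.png',cv2.resize(p[130:240,240:370],None,fx=5,fy=5,interpolation=cv2.INTER_CUBIC))
s=env.state();print(s['ee_pos'],s['force'],s['torque'])
```

```text
[np.float64(536.045682736871), np.float64(68.36771657933699), 233.976, 186.21400000000003] [536.02921875  68.38405047 235.12740722] -173.78363337609548 19.6 [-2.69377491 -0.18872605  5.27902577] [ 0.05811433  0.34311516 -0.05160505] 79.57699122126083
[536.03363634  68.35478562 235.10960754] [-2.07317099  0.38327499  5.52111725] [ 0.07052341  0.32339338 -0.01637145]
```

View pics/s4c.png

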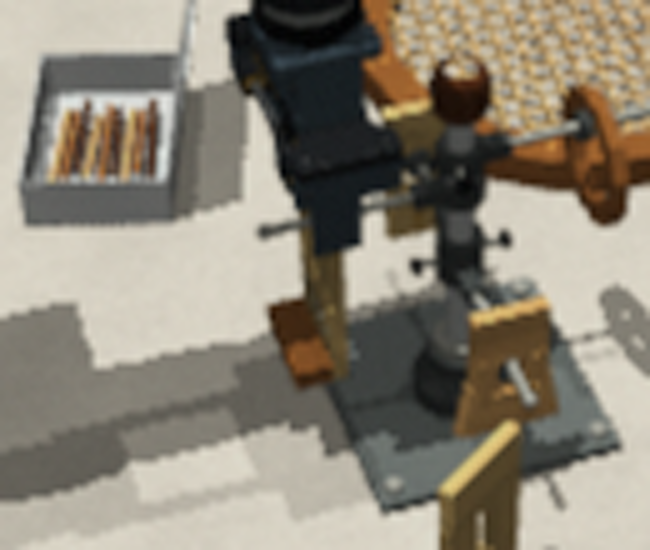

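View pics/w11.png

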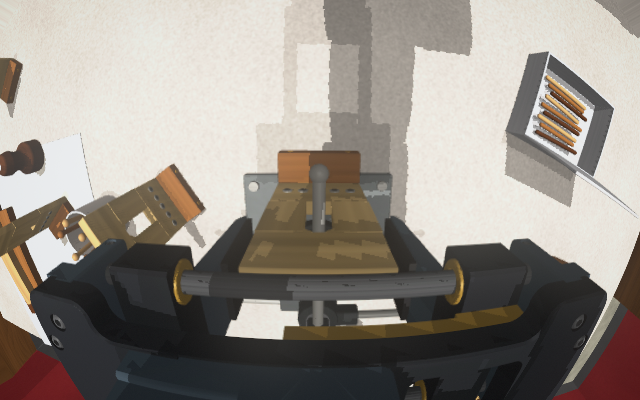

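Emit:
send_rows --commands '[[[-0.008,0,0,0,0,0],[-0.008,0,0,0,0,0],[-0.008,0,0,0,0,0]]]'

```text
time_s: 20.08
ee_pos: [536.0, 68.4, 235.1]
ee_rot: [-102.8, 90.0, -6.6]
force: [-1.8, 0.4, 4.5]
gripper_width: 79.6
```

Emit:
send_rows --commands '[[[0,-0.01,0,0,0,0],[0,-0.02,0,0,0,0],[0,-0.02,0,0,0,0]]]'

```text
time_s: 20.45
ee_pos: [536.3, 68.4, 235.0]
ee_rot: [91.5, 89.8, -172.3]
force: [-5.5, -1.1, 8.5]
gripper_width: 79.8
```

Emit:
send_rows --commands '[[[-0.01,0,0,0,0,0],[-0.015,0,0,0,0,0],[-0.015,0,0,0,0,0],[-0.015,0,0,0,0,0]]]'

```text
time_s: 20.95
ee_pos: [538.2, 68.6, 235.7]
ee_rot: [102.6, 90.0, -161.2]
force: [0.1, 0.3, -2.4]
gripper_width: 79.6
```

Emit:
send_rows --commands '[[[0,-0.01,0,0,0,0],[0,-0.01,0,0,0,0]]]'

```text
time_s: 21.2
ee_pos: [538.5, 68.6, 235.9]
ee_rot: [94.0, 89.9, -169.8]
force: [-1.1, 0.0, -4.2]
gripper_width: 79.9
```

Emit:
send_rows --commands '[[[0,-0.01,0,0,0,0],[0,-0.01,0,0,0,0]]]'

```text
time_s: 21.45
ee_pos: [538.6, 68.7, 235.9]
ee_rot: [91.8, 89.8, -172.0]
force: [-5.4, -0.5, -1.6]
gripper_width: 80.0
```

Emit:
send_rows --commands '[[[0,0.005,0,0,0,0],[0.005,0.005,0,0,0,0],[0.01,0.005,0,0,0,0],[0.01,0.005,0,0,0,0]]]'

```text
time_s: 21.95
ee_pos: [538.6, 68.6, 235.7]
ee_rot: [93.7, 89.9, -170.0]
force: [-6.1, -0.9, 0.9]
gripper_width: 79.6
```

Run:
```python
from h import *
c=json.load(open('c.json'))
for r in([-.008-.015+.01,-.02-.02+.005,0,0],): c=cmd(c,r)
json.dump(c,open('c.json','w'))
s=env.state();print(c,s['ee_pos'],phi(s),s['time_s'],s['force'],s['torque'],s['gripper_width'])
snap('w12')
s=env.state();print(s['ee_pos'],s['force'],s['torque'])
```

```text
[np.float64(539.5251186446293), np.float64(68.746564522187), 235.276, 186.21400000000003] [538.62375624  68.6319651  235.70615357] (np.float64(-173.78711933025025), array([-1.50748519e-03, -2.64799933e-04, -9.99998829e-01])) 21.95 [-6.098524   -0.87841644  0.8588027 ] [-0.08564479  0.98104853 -0.00135519] 79.62765196524738
[538.65355415  68.64512329 235.71121434] [-6.48055391 -1.29181413  1.21536777] [-0.03964833  1.05056187  0.02242222]
```

View pics/w12.png

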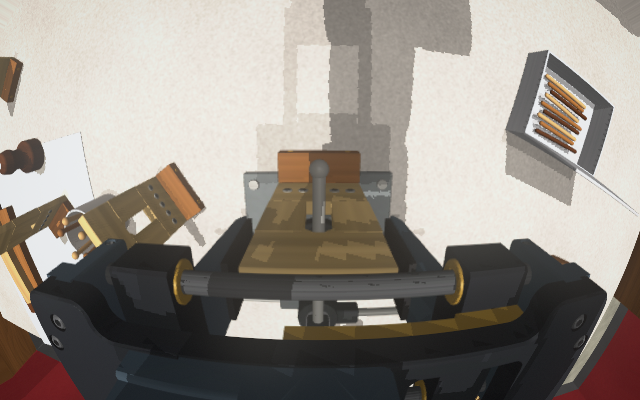

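Emit:
send_rows --commands '[[[0,0.004,0,0,0,0],[0,0.004,0,0,0,0]]]'

```text
time_s: 22.25
ee_pos: [538.6, 68.6, 235.7]
ee_rot: [100.6, 90.0, -163.2]
force: [-5.1, -0.7, 0.2]
gripper_width: 79.7
```

Emit:
send_rows --commands '[[[0,0,0,0,0,0],[0,0,0,0,0,0],[0,0,0,0,0,0],[0,0,0,0,0,0],[0,0,0,0,0,0]]]' --jaw -1

```text
time_s: 22.88
ee_pos: [539.3, 68.7, 235.3]
ee_rot: [-106.3, 90.0, -10.1]
force: [0.5, -0.8, 0.4]
gripper_width: 91.2
```

Run:
```python
from h import *
s=env.state();print(s['ee_pos'],phi(s)[0],s['time_s'],s['force'],s['torque'],s['gripper_width'])
snap('w13'); snap('side5','side')
p=load('side5.npz')[0]
save('s5c.png',cv2.resize(p[130:240,240:370],None,fx=5,fy=5,interpolation=cv2.INTER_CUBIC))
```

```text
[539.30046641  68.69563861 235.2578296 ] -173.7881266073692 22.875 [ 0.52915067 -0.78427001  0.44408015] [ 0.06140557 -0.1623855  -0.03241398] 91.23291802264298
```

View pics/w13.png

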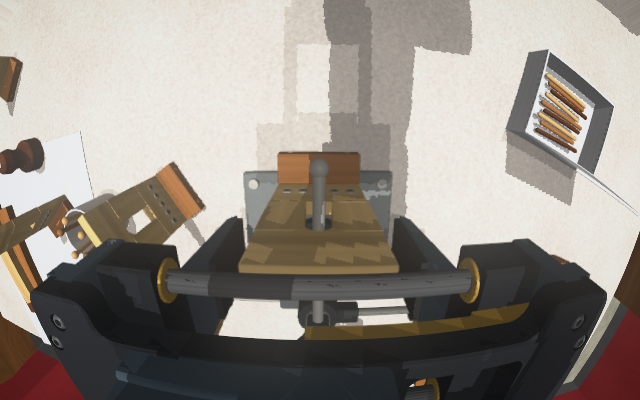

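View pics/s5c.png

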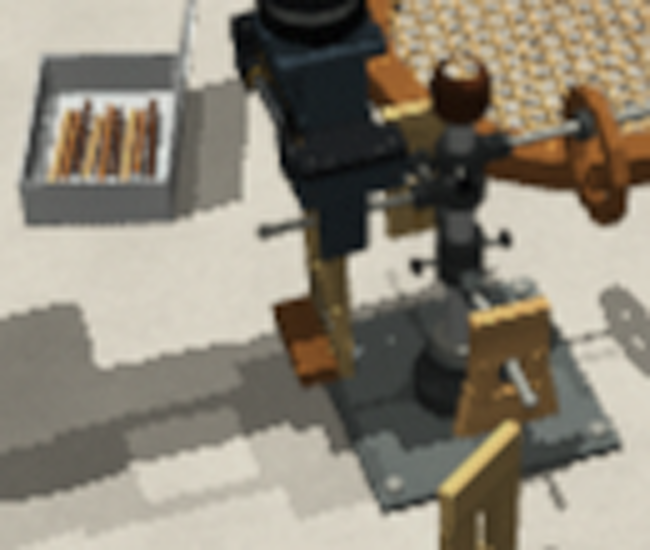

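Emit:
send_rows --commands '[[[-0.1,0,0,0,0,0],[-0.25,0,0,0,0,0],[-0.5,0,0,0,0,0],[-0.8,0,0,0,0,0],[-1,0,0,0,0,0],[-1,0,0,0,0,0]]]'

```text
time_s: 23.72
ee_pos: [540.0, 68.8, 337.8]
ee_rot: [-90.9, 89.7, 5.3]
force: [0.4, 0.2, 0.7]
gripper_width: 91.2
```

Emit:
send_rows --commands '[[[-0.5,0.6,0,0,0,0],[-0.8,1,0,0,0,0],[-0.8,1,0,0,0,0],[-0.8,1,0,0,0,0]]]'

```text
time_s: 24.22
ee_pos: [439.7, 57.9, 414.5]
ee_rot: [106.0, 90.0, -157.8]
force: [0.5, -0.1, 0.4]
gripper_width: 91.1
```

Run:
```python
from h import *
s=env.state();print(s['ee_pos'],phi(s)[0],s['time_s'],s['force'],s['gripper_width'])
snap('w14'); snap('side6','side')
p=load('side6.npz')[0]
save('s6c.png',cv2.resize(p[130:240,240:370],None,fx=5,fy=5,interpolation=cv2.INTER_CUBIC))
```

```text
[439.72706209  57.89981957 414.51172357] -173.78498253022568 24.225 [ 0.54251439 -0.12094768  0.36892686] 91.06183962488356
```

View pics/w14.png

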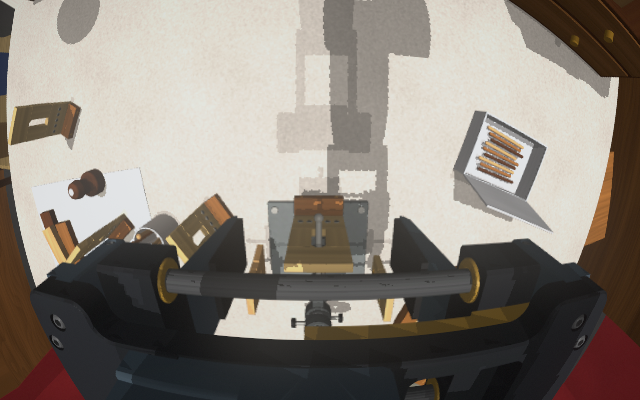

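View pics/s6c.png

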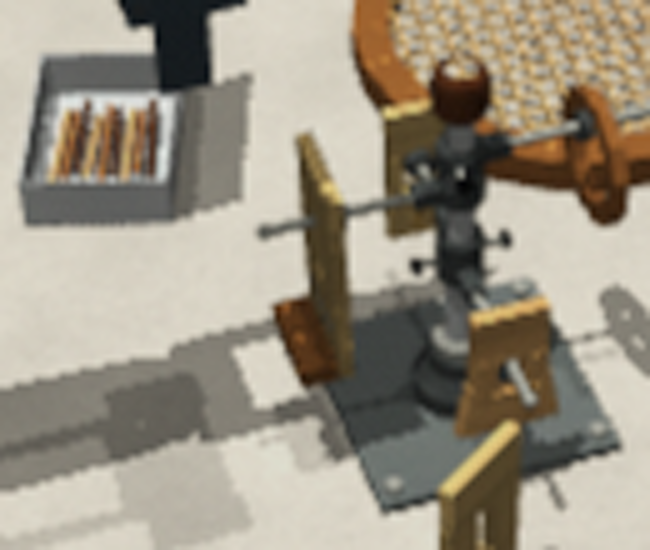

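Emit:
send_rows --commands '[[[-0.2,-0.7,-0.8,0.236,0,0],[-0.2,-0.7,-0.8,0.236,0,0],[-0.2,-0.7,-0.8,0.236,0,0],[-0.2,-0.7,-0.8,0.236,0,0],[-0.2,-0.7,-0.8,0.236,0,0],[-0.2,-0.7,-0.8,0.236,0,0],[-0.2,-0.7,-0.8,0.236,0,0],[-0.2,-0.7,-0.8,0.236,0,0],[-0.2,-0.7,-0.8,0.236,0,0]]]'

```text
time_s: 25.45
ee_pos: [518.7, -14.1, 433.2]
ee_rot: [168.0, 89.8, 179.4]
force: [0.7, 0.4, 0.2]
gripper_width: 90.9
```

Emit:
send_rows --commands '[[[0,0,0.35,0,0,0],[0,0,0.7,0,0,0],[0,0,0.7,0,0,0],[0,0,0.7,0,0,0]]]'

```text
time_s: 25.95
ee_pos: [586.5, -0.5, 434.3]
ee_rot: [173.8, 89.9, -174.8]
force: [0.9, -0.6, -0.5]
gripper_width: 90.9
```

Run:
```python
from h import *
s=env.state();print(s['ee_pos'],phi(s)[0],s['time_s'],s['force'])
snap('w15')
p=load('w15.npz')[0]
save('w15c.png',cv2.resize(p[40:200,235:435],None,fx=4,fy=3.7,interpolation=cv2.INTER_CUBIC))
```

```text
[ 5.86527591e+02 -4.90916600e-01  4.34309552e+02] 101.34073689665779 25.95 [ 0.90016359 -0.64862464 -0.46816456]
```

View pics/w15c.png

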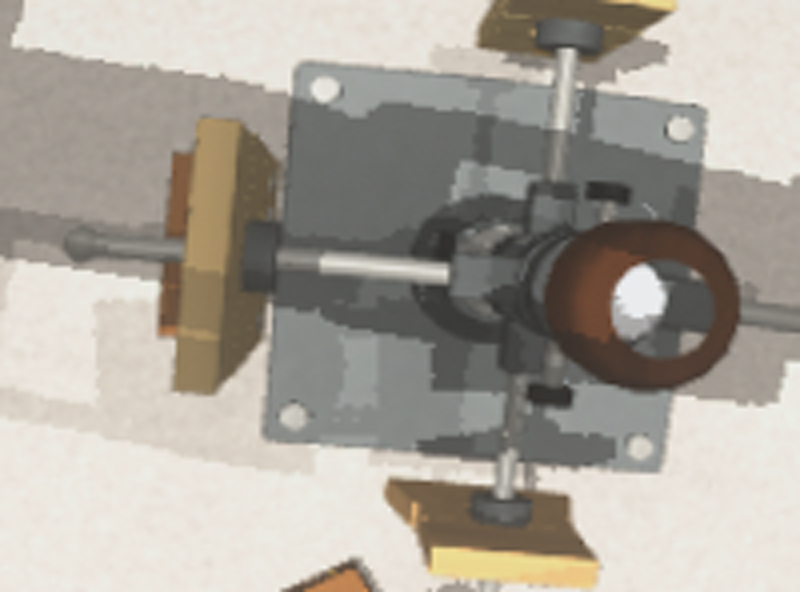

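Run:
```python
from h import *
p,d,K,T=load('w15.npz')
f=lambda a,z: fray((235+a[0]/4,40+a[1]/3.7),K,T,z)
def an(a,b,z): v=f(b,z)-f(a,z); return np.hypot(*v[:2]).round(1),np.degrees(np.arctan2(v[1],v[0])).round(2)
s=[(326,88),(681,128),(639,447),(293,416)]
print([an(s[i],s[(i+1)%4],13) for i in range(4)], an((450,272),(80,244),225))
C=np.array([f(a,272) for a in((200,120),(240,122),(213,393),(175,391))]); print(C.mean(0),an((200,120),(175,391),272), np.hypot(*(C.mean(0)-[644.5,78.8,0])[:2]))
print(env.job_done()); print(env.state()['time_s'])
```

```text
[(np.float64(171.1), np.float64(6.34)), (np.float64(171.8), np.float64(-83.91)), (np.float64(171.6), np.float64(-173.73)), (np.float64(171.5), np.float64(95.95))] (np.float64(113.8), np.float64(-173.98))
[537.39889084  67.4275845  272.        ] (np.float64(79.9), np.float64(-84.28)) 107.7032005944526
the job is handed in; nothing more can be done
None
the job is handed in; nothing more can be done
```

The drilling jig is hung on the empty arm, home against the stop collar as far as I can see and feel, and the job is handed in at about 26 s of the 67 s allowed.

I turned the tree about 136° by its knob. I then took the jig nearest the robot by the edges of the wood above its slot. A grip across the 12 mm thickness would have run the gripper body into the knob.

I slid the slot over the rod, pushed gently to the collar and lowered until the rod carried the weight. Only then did I open the jaws and back away.

What the last checks showed:
- **Arm direction:** the empty arm lies at 6.0°, and the base plate at about 6.1°.
- **Home position:** contact with the collar was felt at about 6 N. In the last picture the plate stands against the collar. The picture measures the plate 107.7 mm from the axis and the gripper position gave 106.5 mm, against a nominal 106 mm. I put the difference down to camera and calibration error.
- **Other things on the bench:** the robot did not touch the hanging patterns with anything but the knob turn, and nothing else was moved. I saw no change in them in the last pictures.

Two readings disagreed or went off plan:
- **Rod height:** the cameras put the rod axis about 220 mm above the bench, while contact when lowering put it near 227 mm. I went by contact.
- **First push:** the jig stuck by friction on the rod, at about 11 N on the rod, so I lifted it slightly and pushed again.

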